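Zero a vial-diameter comparator on its master pin, then gauge a vial

ROBOT

A 6-joint arm with a two-finger parallel gripper is mounted at the origin on a cart in front of the work surface, level with it; the furniture and walls round the work are solid. World frame = base frame: x ahead of the robot, y to its left, z up, the work surface at z = 0. Lengths are in mm, angles in rad, forces in N, time in s.
With the tool pointing down it reaches from about 350 to 975 mm from the base axis. Payload 7.1 kg.
Tool frame: the origin (TCP) lies at the very end of the fingers, on their centre line; the grasp point (between the pads) lies 19 mm behind it; z points along the fingers, y is the line along which they close (so a half turn about z gives the same grasp; the last joint's range is limited). The gripper opens to 88 mm and grips with 3 to 60 N. Pads are 20 mm wide; open, the fingers measure 115 mm over their backs; the gripper's body (75 mm by 178 mm) begins 61 mm behind the grasp point.
Start: joints at [-1.264, 0.423, 1.63, -0, 1.089, -0.019], TCP at [200.059, -592.099, 222.675] pointing down, gripper open.
Joint ranges: [-3, 3], [-0.9, 2.11], [0.09, 2.58], [-1.31, 4.45], [0.11, 2.69], [-2.54, 2.54]. Speed limits (rad/s): [2.39, 2.39, 3.01, 3.14, 3.14, 3.14].

INTERFACE

Orientations are given as a rotation vector (axis times angle).
In Python, from workcell import * gives the robot as it stands.
- The arm moves only by the tool step_arm, never from a script. Its argument "deltas" is a list of rows, each a list of 3 entries, a list of its own where there are three numbers: the shift along the tool's x, y, z in units of 300 mm (1.0 is 300 mm), then the turn, a rotation vector about the tool's x, y, z in units of 1.5 rad (1.0 is 1.5 rad), then the gripper command: -1 is shut, 1 is fully open, values between are in proportion. In form: [[[dx, dy, dz], [rx, ry, rz], gripper], ...]. A call has 1 to 20 rows; each row is the pose to reach, as a shift and turn from the pose commanded when the call began, along the tool's axes at that moment; what a row does not reach only later rows make up. A row lasts 1/12 s, in which the tool goes at most 41.7 mm and 7.16 degrees, less where a joint would pass 70% of its speed; a pose out of reach is approached as far as the arm can. A call with a number of a shift or a turn outside -1 to 1 is refused whole. A call with a gripper value outside its range is refused whole. The fingers move at their own pace and stop on an object; the grip force is fixed at half the most. Time passes only in rows, so rows that repeat a pose let the fingers close. It gives the time, the measured TCP pose, the force, the opening and the grip force at its end, in the units of the state.
- get_obs(): the state, without advancing time (a new reading comes with each control period).
- get_image(name): name is "scene" or "top"; returns a dict with "pixels" (384x512x3 uint8, red, green, blue), "fx", "fy", "cx", "cy" (pixels), "T" (4x4, takes a point from camera to world coordinates). Camera axes: x right, y down, z forward; pixel columns grow to the right and rows downward; lengths in mm; the calibration is good to about 2 mm. A picture is of the moment at which its call begins. There is no depth.
- close_job(): hands the job in; it is judged then, once.
The state is a dict: "t": time; "qpos": joint angles; "qvel": joint speeds; "joint_torque": joint torques, N m; "ee_pos": TCP position; "orientation": TCP orientation; "ft_force": force on the tool from outside, world axes, zero at the start; "moment": the same for the moment, N m; "width": finger opening in mm; "grasp_force": force on a finger pad.
Only numpy, scipy, OpenCV 4.12 (cv2) and the standard library are available. Lean on these libraries where they do the work, as an engineer would, in place of code of your own. Each camera call takes 0.05 s, during which the arm holds its last target. There are 200 camera calls.

TASK

The steel master pin with the blue grip stands in the nest of the comparator: take the black post and slide the comparator head towards it until the dial needle points at the broad green zero mark, then let go. Lift the master out and stand it upright on the black rubber mat, then lower the white-capped vial into the nest and press it down gently, past the sprung tip, until it is fully home on the rest; let go, so that the needle stands near zero again. Do not shift the zeroed head, force the glass or the master, or disturb the red-capped vial, the tin or the beaker.

Things in the scene. Friction and masses are not known exactly. Their poses are not given: they have to be found in the camera images.
- gauge: the comparator, fixed: dark steel base 90 x 250 x 14 mm. Along its own y axis, from +y: V-block anvil, nest, brass sprung tip, sliding head with post and dial. Origin on the bench top under the nest centre, where the axis of a seated 22 mm pin or vial stands (within 1 mm); z up; +y points from head to V-block; base from y = -215 to +35 mm, x = -45 to +45 mm
- anvil (a point): point on the aluminium V-block, on the gauge's y axis, 21 mm beyond the nest centre, 40 mm above the bench. The V opens towards gauge -y, its two faces 45 degrees either side of y; its upright walls end at z = 40 mm above the bench, its lead-in bevels spread outwards up to z = 54 mm
- bush (a point): centre of the front end of the head's steel bush, out of which the sprung plunger (8 mm rod) with the brass tip sticks. The tip is 18 mm wide; its upright face spans z = 25 to 39 mm, above it a ramp leans back 8 mm up to z = 58 mm. Tip length is set anew each time (within 10 mm, not measured): only the needle shows where zero is. The plunger yields up to 10 mm; 3 N free, +0.6 N per mm
- post (a point): on the axis of the upright black ribbed post of the head, 78 mm above the bench, 17 mm below the post's top; post 18 mm in diameter from z = 49 to 95 mm, grip from any side. The head slides along gauge y (+y to the nest), friction 14 N, 55 mm of travel, and stays where left. It starts 15 to 43 mm short of zero; at zero the post is 74 to 84 mm from the nest centre
- dial (a point): centre of the dial face, 68 mm from the post on its -y side; dial 58 mm across, white, leaning about 29 degrees towards gauge -x, rim up to z = 60 mm
- needle (a joint): angle of the red dial needle, rad: 0 with the plunger free, +0.314 per mm that the plunger is pressed back, 3.14 when bottomed. 1.571 (plunger back 5 mm) is the broad green zero mark, at the dial's gauge +x side; the ten thin marks are 0.314 rad apart. Seen from above it turns anticlockwise as the plunger is pressed
- rest: round steel rest, 16 mm in diameter, on which the bottom of the pin or vial in the nest stands. Origin at the centre of its top face, which is set 15 to 22 mm above the bench
- master: loose master pin, 0.12 kg, upright, 82 mm tall: steel, 22 mm in diameter up to 46 mm, then a neck, then a blue ribbed grip 21 mm in diameter from 50 to 82 mm. Origin at the centre of its underside. It starts standing in the nest on the rest, up to 3 mm short of the V-block; the tip pushes it home
- mat: black rubber mat, 90 x 90 x 3 mm, fixed to the bench, on which the master shall stand. Origin at the centre of its underside
- vial: loose clear glass vial with a WHITE cap, 22 mm in diameter, 76 mm tall, about 20 g, upright on the bench. Origin at the centre of its underside. Grasp its upper 30 mm, to keep the fingers above V-block and tip. Over the nest the free tip is about 5 mm in its way: pushed down on the ramp it drives the tip back, whose drag is some 3 to 10 N before it meets the rest
- red_vial: bystander: the same kind of vial with a RED cap, upright. Origin at the centre of its underside. The two vials change places
- septa_tin: bystander: white round tin, 54 mm across, 24 mm high. Origin at the centre of its underside
- beaker: bystander: clear beaker, 53 mm across, 68 mm high. Origin at the centre of its underside

How it is judged (in metres and radians):
On the way, in this order (a step that is already met when the one before it is completed fails the run):
1. with the master in the nest and the head let go, the needle stands on zero (within 1 mm of plunger travel) (value of joint needle between 1.257 and 1.885 rad and horizontal distance between master and gauge below 0.002 m and z of master in the frame of rest below 0.0015 m and contact force between the fingers and gauge below 0.3 N), for 0.3 s.
2. the master is stood upright on the mat and let go (x of master in the frame of mat between -0.045 and 0.045 m and y of master in the frame of mat between -0.045 and 0.045 m and height (world z) of master below 0.006 m and angle between master's own z axis and vertical below 0.1 rad and contact force between the fingers and master below 0.3 N), for 0.2 s.
3. the vial is pressed home on the rest (at least 2 N) (contact force between vial and rest above 2 N), for 0.1 s.
At the end, for the whole second after the job is handed in: The white-capped vial stands released in the nest, upright, within 2 mm of the nest centre and 1.5 mm of the rest; the needle is within 0.47 rad (1.5 mm) of the zero mark; the master stands upright with its axis over the rubber mat (horizontal distance between vial and gauge below 0.002 m and z of vial in the frame of rest below 0.0015 m and angle between each of vial, master's own z axis and vertical below 0.1 rad and linear speed of vial below 0.01 m/s and value of joint needle between 1.1 and 2.042 rad and x of master in the frame of mat between -0.045 and 0.045 m and y of master in the frame of mat between -0.045 and 0.045 m and height (world z) of master below 0.006 m); the robot touches nothing.
It fails at once if the vial is pressed against the rest with more than 35 N (contact force between vial and rest above 35 N).
It fails at once if the vial is forced against the comparator with more than 40 N (contact force between vial and gauge above 40 N).
It fails at once if the master is squeezed in the nest with more than 35 N (plunger bottomed) (contact force between master and gauge above 35 N).
It fails at once if the red-capped vial, the tin or the beaker is moved more than 15 mm (distance of any of red_vial, septa_tin, beaker from where it was at the start of the episode above 0.015 m).
It fails at once if the red-capped vial is tipped (angle between red_vial's own z axis and vertical above 0.3 rad).
It also fails if it takes over 72 s, if anything falls off the work surface, if the arm or the gripper's body presses on something with over 40 N, if the wrist force passes 120 N, or if a joint passes its speed limit or range.

## Working session

There is one attempt and no reset: what is moved stays moved. The work goes in short steps, Python scripts to look and compute and a tool call to move; the robot and the scene stay as the last step left them, time stands still between calls to the robot, and variables do not carry over. Pictures are saved under pics/ and viewed, at most 10 in all, crops included, and the job is handed in when it is done.

Besides the shell and the picture viewer there is one more tool, called after "Call:" as name(argument=value, ...) on one line, values as JSON. step_arm: Moves the arm, as the interface text tells. Its arguments: {"type":"object","properties":{"deltas":{"type":"array","items":{"type":"array"}}},"required":["deltas"]}

```bash
ls; mkdir -p pics
cat > h.py <<'E'
from workcell import *
import numpy as np, cv2
from scipy.spatial.transform import Rotation as R
def snap(n,name):
    im=get_image(n); cv2.imwrite(f'pics/{name}.png',cv2.cvtColor(im['pixels'],cv2.COLOR_RGB2BGR)); np.savez(f'pics/{name}.npz',**im); return im
def ray(im,u,v,z):
    T=np.array(im['T']); d=T[:3,:3]@[(u-im['cx'])/im['fx'],(v-im['cy'])/im['fy'],1]; o=T[:3,3]
    return (o+d*(z-o[2])/d[2])[:3]
def proj(im,p):
    T=np.array(im['T']); c=T[:3,:3].T@(np.array(p)-T[:3,3]); return np.array([im['fx']*c[0]/c[2]+im['cx'],im['fy']*c[1]/c[2]+im['cy']])
def delta(p):
    o=get_obs(); r=R.from_rotvec(o['orientation']); return r.inv().apply(np.array(p)-o['ee_pos'])/300
E
python3 - <<'E'
from h import *
a=snap('top','top0');b=snap('scene','sc0')
for n,i in(('top',a),('scene',b)): print(n,i['fx'],i['cx'],i['cy'],np.round(i['T'],3).tolist())
o=get_obs();print({k:np.round(v,3).tolist() for k,v in o.items()}); print(R.from_rotvec(o['orientation']).as_matrix().round(3))
cv2.imwrite('pics/both.png',np.vstack([cv2.cvtColor(x['pixels'],cv2.COLOR_RGB2BGR)[:300] for x in(a,b)]))
E
```

```text
pics
top 460.4176662797559 255.81998584199607 202.59267711014357 [[0.015, -0.998, 0.068, 519.582], [-1.0, -0.014, 0.012, -30.002], [-0.011, -0.068, -0.998, 1239.121], [0.0, 0.0, 0.0, 1.0]]
scene 398.64773422181446 254.06922708554865 189.5479595994068 [[-0.861, -0.312, 0.402, 246.036], [-0.508, 0.498, -0.702, 565.108], [0.019, -0.809, -0.587, 590.244], [0.0, 0.0, 0.0, 1.0]]
{'t': 0.1, 'qpos': [-1.264, 0.424, 1.631, 0.0, 1.089, -0.019], 'qvel': [-0.001, -0.003, -0.004, 0.0, 0.002, -0.003], 'joint_torque': [0.001, -54.561, -27.432, 0.064, 0.019, -0.0], 'ee_pos': [199.941, -591.667, 222.024], 'orientation': [-3.099, -0.509, 0.0], 'ft_force': [-0.884, 0.365, -0.157], 'moment': [-0.031, -0.002, -0.049], 'grasp_force': 0.0, 'width': 87.635}
[[ 0.947  0.32  -0.   ]
 [ 0.32  -0.947  0.001]
 [ 0.    -0.001 -1.   ]]
```

View pics/top0.png

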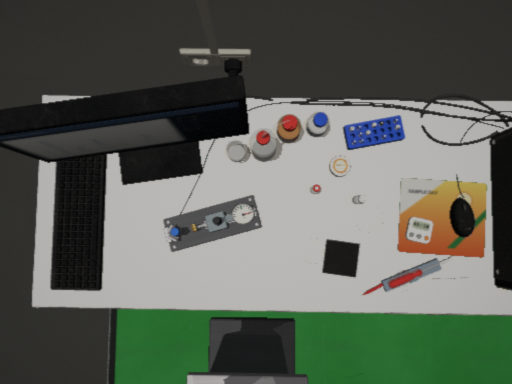

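View pics/sc0.png

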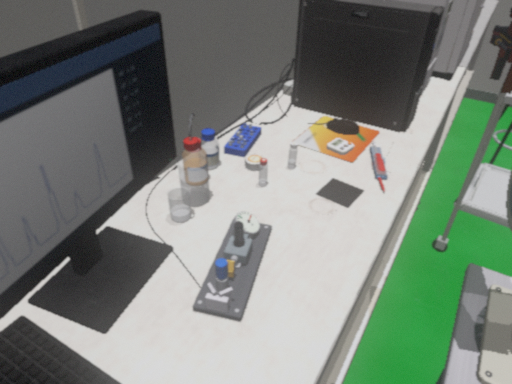

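The top view shows the comparator at (212,223) with its nest at about (175,233), the mat at (341,258), the white vial at (359,199), the red vial at (316,188), the tin at (340,166) and the beaker at (237,151). The monitor overhangs at upper left.

```bash
cat >> h.py <<'E'
def tri(obs):
    A=[];b=[]
    for im,(u,v) in obs:
        T=np.array(im['T']); d=T[:3,:3]@[(u-im['cx'])/im['fx'],(v-im['cy'])/im['fy'],1]; d/=np.linalg.norm(d)
        P=np.eye(3)-np.outer(d,d); A.append(P); b.append(P@T[:3,3])
    return np.linalg.lstsq(np.vstack(A),np.hstack(b),rcond=None)[0]
def load(n): return {k:v for k,v in np.load(f'pics/{n}.npz').items()}
def cen(m,box):
    x0,y0,x1,y1=box; ys,xs=np.nonzero(m[y0:y1,x0:x1]); return xs.mean()+x0,ys.mean()+y0,len(xs)
E
python3 - <<'E'
from h import *
a=load('top0');b=load('sc0')
def hsv(i): return cv2.cvtColor(i['pixels'],cv2.COLOR_RGB2HSV)
H,S=hsv(a),hsv(b)
bl=lambda h:(h[...,0]>100)&(h[...,0]<130)&(h[...,1]>130)&(h[...,2]>50)
p=cen(bl(H),(160,215,195,250));q=cen(bl(S),(205,250,240,290));print('blue',p,q,tri([(a,p[:2]),(b,q[:2])]))
def rect(im,h,box,z,f):
    x0,y0,x1,y1=box; m=np.zeros(h.shape[:2],np.uint8); m[y0:y1,x0:x1]=f(h)[y0:y1,x0:x1]
    m=cv2.morphologyEx(m,cv2.MORPH_CLOSE,np.ones((9,9)))
    c=max(cv2.findContours(m,0,1)[0],key=cv2.contourArea); bx=cv2.boxPoints(cv2.minAreaRect(c)); P=np.array([ray(im,*k,z) for k in bx])
    print(bx.round(1).tolist(),P.round(1).tolist(),'c',P.mean(0).round(1),'edges',np.linalg.norm(P-np.roll(P,1,0),axis=1).round(1)); return P
P=rect(a,H,(155,190,270,255),14,lambda h:h[...,2]<110)
M=rect(a,H,(318,235,365,282),3,lambda h:h[...,2]<80)
rd=lambda h:((h[...,0]<8)|(h[...,0]>172))&(h[...,1]>120)
p=cen(rd(H),(305,178,328,200));q=cen(rd(S),(255,150,272,168));print('red',p,q,tri([(a,p[:2]),(b,q[:2])]))
def up(i,box,f): x0,y0,x1,y1=box; return cv2.resize(cv2.cvtColor(i['pixels'][y0:y1,x0:x1],cv2.COLOR_RGB2BGR),None,fx=f,fy=f,interpolation=cv2.INTER_NEAREST)
u=np.zeros((600,800,3),np.uint8)
for (x,y),g in (((0,0),up(a,(160,190,266,255),5)),((540,0),up(a,(340,180,382,220),6)),((0,330),up(b,(195,205,275,273),4)),((325,330),up(b,(200,250,250,310),4)),((540,330),up(b,(275,135,312,175),6))):
    hh,ww=g.shape[:2]; hh=min(hh,600-y);ww=min(ww,800-x); u[y:y+hh,x:x+ww]=g[:hh,:ww]
cv2.imwrite('pics/crops.png',u)
E
```

```text
blue (np.float64(175.0), np.float64(231.5), 60) (np.float64(220.796875), np.float64(262.390625), 64) [524.115327   183.33621751  96.54497257]
[[162.3000030517578, 217.0], [252.5, 192.89999389648438], [261.70001220703125, 227.5], [171.5, 251.5]] [[561.4, 233.1, 14.0], [629.2, -6.6, 14.0], [537.4, -32.5, 14.0], [470.1, 205.9, 14.0]] c [549.5 100.   14. ] edges [ 95.2 249.1  95.4 247.8]
[[322.0, 272.0], [326.70001220703125, 239.39999389648438], [359.3999938964844, 244.10000610351562], [354.79998779296875, 276.70001220703125]] [[421.8, -194.5, 3.0], [508.5, -206.5, 3.0], [497.3, -293.8, 3.0], [410.8, -281.5, 3.0]] c [ 459.6 -244.1    3. ] edges [87.6 87.5 88.  87.4]
 ** On entry to DLASCL parameter number  4 had an illegal value
 ** On entry to DLASCL parameter number  4 had an illegal valueh.py:21: RuntimeWarning: Mean of empty slice.
  x0,y0,x1,y1=box; ys,xs=np.nonzero(m[y0:y1,x0:x1]); return xs.mean()+x0,ys.mean()+y0,len(xs)
  ret = ret.dtype.type(ret / rcount)
Traceback (most recent call last):
  File "h.py", line 18, in tri
    return np.linalg.lstsq(np.vstack(A),np.hstack(b),rcond=None)[0]
           ~~~~~~~~~~~~~~~^^^^^^^^^^^^^^^^^^^^^^^^^^^^^^^^^^^^^^
numpy.linalg.LinAlgError: SVD did not converge in Linear Least Squares
```

Run:
```python
from h import *
a=load('top0');b=load('sc0')
def hsv(i): return cv2.cvtColor(i['pixels'],cv2.COLOR_RGB2HSV)
H,S=hsv(a),hsv(b)
rd=lambda h:((h[...,0]<12)|(h[...,0]>168))&(h[...,1]>75)
p=cen(rd(H),(305,178,328,200));q=cen(rd(S),(255,150,272,172));print('red',p,q,tri([(a,p[:2]),(b,q[:2])]))
def up(i,box,f): x0,y0,x1,y1=box; return cv2.resize(cv2.cvtColor(i['pixels'][y0:y1,x0:x1],cv2.COLOR_RGB2BGR),None,fx=f,fy=f,interpolation=cv2.INTER_NEAREST)
u=np.zeros((600,800,3),np.uint8)
for (x,y),g in (((0,0),up(a,(160,190,266,255),5)),((540,0),up(a,(340,180,382,220),6)),((0,330),up(b,(195,205,275,273),4)),((325,330),up(b,(200,250,250,310),4)),((540,330),up(b,(275,135,312,175),6))):
    hh,ww=g.shape[:2]; hh=min(hh,600-y);ww=min(ww,800-x); u[y:y+hh,x:x+ww]=g[:hh,:ww]
cv2.imwrite('pics/crops.png',u)
```

```text
red (np.float64(316.22222222222223), np.float64(187.88888888888889), 36) (np.float64(262.6), np.float64(160.65), 20) [ 640.96422002 -168.33816531   73.73826815]
```

View pics/crops.png

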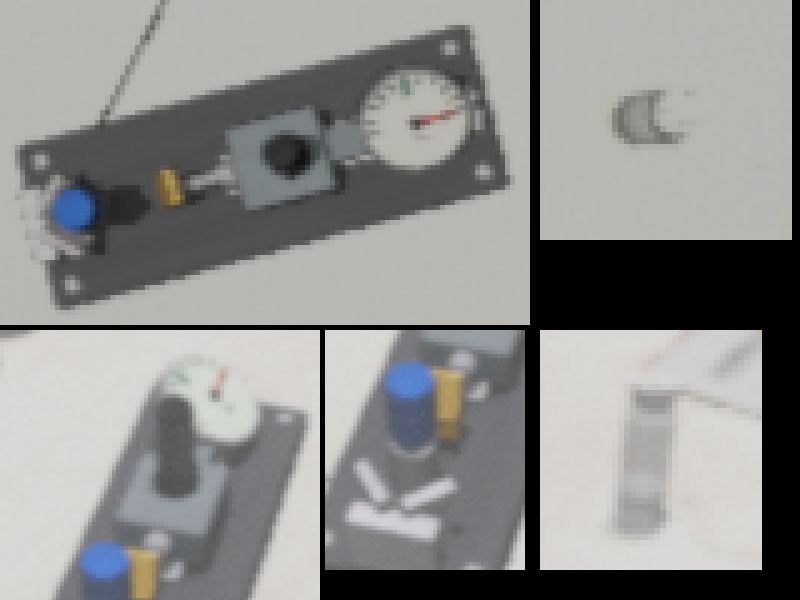

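Run:
```python
from h import *
a=load('top0');b=load('sc0')
for n,p,q in (('monTR',(243,85),(163,15)),('monBR',(247,130),(168,155)),('monTR2',(247,130),(163,15)),('post',(217.5,220.4),(239,222)),('beaker',(237,151),(180,200))):
    X=tri([(a,p),(b,q)]); print(n,X.round(1),(proj(a,X)-p).round(1),(proj(b,X)-q).round(1))
print('post z95',ray(a,217.5,220.4,95), 'sc',ray(b,239,222,95))
print('vial left z0',ray(a,352.2,199.7,0),'right z76',ray(a,365,199,76),'sc bottom',ray(b,291.2,168.3,0), 'sc top', ray(b,293.5,145,76))
# contrast-stretched vial crops
out=[]
for im,(x0,y0,x1,y1) in((a,(344,186,376,214)),(b,(278,136,310,176))):
    g=im['pixels'][y0:y1,x0:x1].astype(float).mean(2); np.set_printoptions(linewidth=250)
    g=np.clip((g-100)*2.2-50,0,255).astype(np.uint8) if 0 else cv2.normalize(g,None,0,255,cv2.NORM_MINMAX).astype(np.uint8)
    g=cv2.equalizeHist(g); out.append(cv2.resize(g,(384,480 if im is b else 336),interpolation=cv2.INTER_NEAREST))
u=np.zeros((480,780),np.uint8);u[:336,:384]=out[0];u[:,390:774]=out[1];cv2.imwrite('pics/v.png',u)
```

```text
monTR [778.4  -1.2 424.2] [3.8 5.3] [-6.5 -1.8]
monBR [775.7  10.  136.6] [-1.3 -1.8] [2.4 0.3]
monTR2 [722.7  11.2 426.6] [-7.7 -9.8] [13.3  2.4]
post [553.7  78.6  95.9] [-0.3 -0.6] [0.9 0.1]
beaker [737.   35.8  46.2] [-0.3 -0.4] [0.6 0.1]
post z95 [552.16819558  77.842105    95.        ] sc [555.77924006  78.45818641  95.        ]
vial left z0 [ 616.00744351 -275.08030933    0.        ] right z76 [ 612.33378326 -292.32413978   76.        ] sc bottom [ 614.05590794 -279.43636816    0.        ] sc top [ 611.12278406 -274.4070599    76.        ]
```

View pics/v.png

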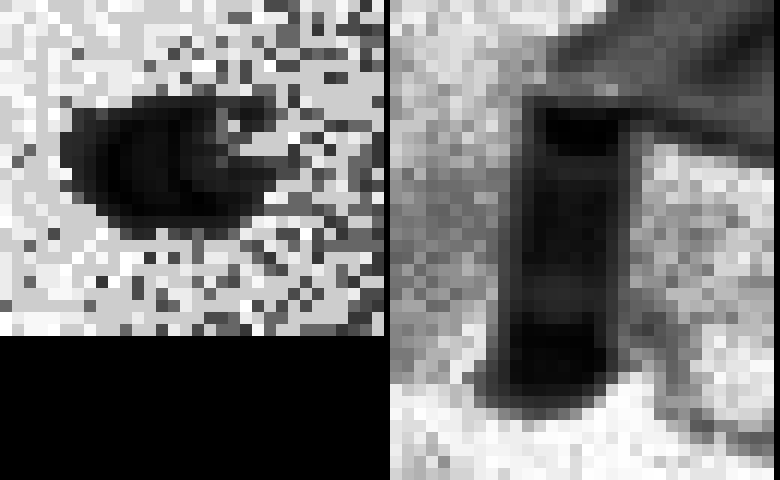

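Run:
```python
from h import *
a=load('top0');b=load('sc0')
print(ray(b,292.3,168.1,0),ray(a,353.8,200,0), 'nadir',proj(a,[a['T'][0,3],a['T'][1,3],0]))
for p in ([612,-281,0],[612,-281,76]): print(proj(a,p),proj(b,p))
print('red', proj(a,[641,-168,0]),proj(a,[641,-168,74]))
g=np.array([-.272,.962]);x=np.array([.962,.272]);n=np.array([525,186.6]);
for q in ([552.2,77.8],[555.8,78.5],[524.1,183.3]): d=np.array(q)-n; print(d@x,d@g)
```

```text
[ 611.95018787 -281.94849469    0.        ] [ 615.25938415 -279.37979002    0.        ] nadir [260.67881234 234.19662048]
[354.40233995 201.21589287] [292.13037417 168.25470699]
[360.50839697 199.06720931] [294.30333374 143.85334667]
red [312.45115511 189.89669911] [315.72050863 187.09921891]
-3.427199999999959 -112.06400000000001
0.2263999999999532 -112.36979999999998
-1.7633999999999737 -2.9297999999999895
```

Call:
step_arm(deltas=[[[0.916,-0.869,0.1],[0,0,-0.5],-0.1],[[0.916,-0.869,0.1],[0,0,-0.5],-0.1],[[0.916,-0.869,0.1],[0,0,-0.5],-0.1],[[0.916,-0.869,0.1],[0,0,-0.5],-0.1],[[0.916,-0.869,0.1],[0,0,-0.5],-0.1],[[0.916,-0.869,0.1],[0,0,-0.5],-0.1],[[0.916,-0.869,0.1],[0,0,-0.5],-0.1],[[0.916,-0.869,0.1],[0,0,-0.5],-0.1],[[0.916,-0.869,0.1],[0,0,-0.5],-0.1],[[0.916,-0.869,0.1],[0,0,-0.5],-0.1]])

```text
t: 0.93
ee_pos: [378.0, -252.1, 192.0]
orientation: [-2.693, -1.614, -0.0]
ft_force: [-0.2, -0.6, -0.2]
width: 39.8
grasp_force: 0.0
```

```bash
cat >> h.py <<'E'
def plan(x,y,z,yawdeg=15.8):
    o=get_obs(); r=R.from_rotvec(o['orientation']); c,s=np.cos(np.radians(yawdeg)),np.sin(np.radians(yawdeg))
    t=R.from_matrix(np.array([[s,c,0],[-c,s,0],[0,0,-1]])); 
    print('t',round(o['t'],2),'pos',np.round(o['ee_pos'],1),'w',round(float(o['width']),1),'gf',round(float(o['grasp_force']),1),'F',np.round(o['ft_force'],1),'| d',delta([x,y,z]).round(4),'turn',((r.inv()*t).as_rotvec()/1.5).round(4))
E
python3 -c "
from h import *
plan(554,78.3,150)"
```

```text
Traceback (most recent call last):
  File "h.py", line 24, in plan
    t=R.from_matrix(np.array([[s,c,0],[-c,s,0],[0,0,-1]]));
  File "scipy/spatial/transform/_rotation.pyx", line 1143, in scipy.spatial.transform._rotation.Rotation.from_matrix
ValueError: Non-positive determinant (left-handed or null coordinate frame) in rotation matrix 0: [[ 0.27228025  0.96221799  0.        ]
 [-0.96221799  0.27228025  0.        ]
 [ 0.          0.         -1.        ]].
```

```bash
sed -i 's/\[\[s,c,0\],\[-c,s,0\]/[[-s,c,0],[c,s,0]/' h.py
python3 -c "
from h import *
plan(554,78.3,150)"
```

```text
t 0.93 pos [ 378.  -252.1  192. ] w 39.8 gf 0.0 F [-0.2 -0.6 -0.2] | d [ 1.2477 -0.0018  0.1417] turn [-0.0009 -0.0015 -0.5112]
```

Call:
step_arm(deltas=[[[0.98,0,0.1],[0,0,-0.51],-0.1],[[0.98,0,0.1],[0,0,-0.51],-0.1],[[0.98,0,0.1],[0,0,-0.51],-0.1],[[0.98,0,0.1],[0,0,-0.51],-0.1],[[0.98,0,0.1],[0,0,-0.51],-0.1],[[0.98,0,0.1],[0,0,-0.51],-0.1],[[0.98,0,0.1],[0,0,-0.51],-0.1],[[0.98,0,0.1],[0,0,-0.51],-0.1],[[0.98,0,0.1],[0,0,-0.51],-0.1]])

```text
t: 1.68
ee_pos: [517.2, 3.2, 162.1]
orientation: [-1.897, -2.503, 0.001]
ft_force: [-0.4, 0.1, 0.0]
width: 39.4
grasp_force: 0.0
```

```bash
python3 -c "
from h import *
plan(554,78.3,62)"
```

```text
t 1.68 pos [517.2   3.2 162.1] w 39.4 gf 0.0 F [-0.4  0.1  0. ] | d [0.2077 0.1859 0.3337] turn [-0.0004 -0.0001 -0.0015]
```

Call:
step_arm(deltas=[[[0.2077,0.186,0.05],[0,0,-0.0015],-0.1],[[0.2077,0.186,0.05],[0,0,-0.0015],-0.1],[[0.2077,0.186,0.05],[0,0,-0.0015],-0.1],[[0.2077,0.186,0.14],[0,0,-0.0015],-0.1],[[0.2077,0.186,0.24],[0,0,-0.0015],-0.1],[[0.2077,0.186,0.33],[0,0,-0.0015],-0.1],[[0.2077,0.186,0.33],[0,0,-0.0015],-0.1],[[0.2077,0.186,0.33],[0,0,-0.0015],-1],[[0.2077,0.186,0.33],[0,0,-0.0015],-1],[[0.2077,0.186,0.33],[0,0,-0.0015],-1],[[0.2077,0.186,0.33],[0,0,-0.0015],-1],[[0.2077,0.186,0.33],[0,0,-0.0015],-1]])

```text
t: 2.68
ee_pos: [556.1, 76.3, 65.6]
orientation: [1.897, 2.499, 0.005]
ft_force: [4.3, -1.9, 2.9]
width: 17.2
grasp_force: 30.0
```

Run:
```python
from h import *
g=np.array([-.2723,.9622]); p=np.array([554,78.3])+25*g
plan(*p,63)
a=snap('top','t1')
cv2.imwrite('pics/t1c.png',cv2.resize(cv2.cvtColor(a['pixels'][185:265,150:270],cv2.COLOR_RGB2BGR),None,fx=5,fy=5))
```

```text
t 2.68 pos [556.1  76.3  65.6] w 17.2 gf 30.0 F [ 4.3 -1.9  2.9] | d [ 0.0915 -0.0054  0.0085] turn [ 0.0034  0.0008 -0.0024]
```

View pics/t1c.png

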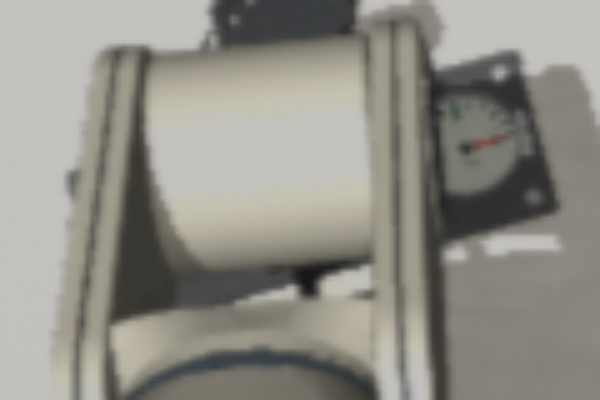

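Top view: the dial stays visible beside the wrist, with its hub at crop (466,148) and the needle pointing right, so the plunger is free. The post is gripped. Now I'll push.

Call:
step_arm(deltas=[[[0.015,0,0],[0,0,0],-1],[[0.03,0,0],[0,0,0],-1],[[0.045,0,0],[0,0,0],-1],[[0.06,0,0],[0,0,0],-1],[[0.07,0,0],[0,0,0],-1],[[0.07,0,0],[0,0,0],-1],[[0.07,0,0],[0,0,0],-1]])

```text
t: 3.32
ee_pos: [550.5, 95.6, 65.6]
orientation: [1.896, 2.499, 0.003]
ft_force: [4.8, -8.9, 6.9]
width: 17.6
grasp_force: 30.0
```

```bash
cat >> h.py <<'E'
def needle(im):
    """needle angle from green mark and red needle, hub = predicted white-disc centre by contour fit"""
    h=cv2.cvtColor(im['pixels'],cv2.COLOR_RGB2HSV); box=(195,195,270,240); m=np.zeros(h.shape[:2],np.uint8)
    m[box[1]:box[3],box[0]:box[2]]=1
    red=(m>0)&((h[...,0]<12)|(h[...,0]>168))&(h[...,1]>90)
    gr=(m>0)&(h[...,0]>40)&(h[...,0]<95)&(h[...,1]>45)
    ys,xs=np.nonzero(red); yg,xg=np.nonzero(gr)
    w=h[...,1][red].astype(float); P=np.array([ray(im,x,y,50)[:2] for x,y in zip(xs,ys)]); 
    vx,vy,x0,y0=cv2.fitLine(P.astype(np.float32),cv2.DIST_L2,0,.1,.1).ravel()
    G=np.array([xg.mean(),yg.mean()]); print('red n',len(xs),'red c',xs.mean().round(1),ys.mean().round(1),'line world deg',np.degrees(np.arctan2(vy,vx)).round(1),'ends',P[P[:,1].argmin()].round(1),P[P[:,1].argmax()].round(1),'green px',G.round(1),'n',len(xg))
E
python3 - <<'E'
from h import *
needle(load('top0')); needle(load('t1'))
a=snap('top','t2'); needle(a); plan(554,78,63)
E
```

```text
red n 2 red c 246.5 213.0 line world deg -89.2 ends [573.7   6.2] [573.7   8.7] green px [nan nan] n 0
red n 3 red c 247.0 213.0 line world deg -89.2 ends [573.7   3.6] [573.7   8.7] green px [nan nan] n 0
red n 3 red c 240.3 214.7 line world deg -69.2 ends [570.9  19. ] [568.2  26.7] green px [233. 209.] n 1
t 3.37 pos [550.5  95.6  65.6] w 17.5 gf 30.0 F [ 4.8 -8.8  6.5] | d [-0.0597 -0.0045  0.0087] turn [ 0.0029  0.0017 -0.0018]h.py:35: RuntimeWarning: Mean of empty slice.
  G=np.array([xg.mean(),yg.mean()]); print('red n',len(xs),'red c',xs.mean().round(1),ys.mean().round(1),'line world deg',np.degrees(np.arctan2(vy,vx)).round(1),'ends',P[P[:,1].argmin()].round(1),P[P[:,1].argmax()].round(1),'green px',G.round(1),'n',len(xg))
  ret = ret.dtype.type(ret / rcount)
```

Run:
```python
s=open('h.py').read(); s=s[:s.index('def needle')]+'''
def needle(im,tcp):
    hub0=ray(load('t1'),243.2,214.6,50)[:2]; g=np.array([-.2723,.9622]); x=np.array([.9622,.2723])
    hub=hub0+g*((np.array(tcp[:2])-[556.1,76.3])@g)
    p=im['pixels'].astype(float); rd=p[...,0]-(p[...,1]+p[...,2])/2; gn=p[...,1]-(p[...,0]+p[...,2])/2
    for n,q in (('red',rd),('green',gn)):
        u,v=proj(im,[*hub,50]); s=np.zeros(2)
        for yy in range(int(v)-12,int(v)+13):
            for xx in range(int(u)-12,int(u)+13):
                P=ray(im,xx,yy,50)[:2]-hub; w=q[yy,xx]
                if 3<np.hypot(*P)<27 and w>14: s+=w*np.array([P@x/np.cos(.5),P@g])
        print(n,'angle from -y, ccw rad',np.round(np.arctan2(s[0],-s[1]),2),'w',round(np.hypot(*s)),end='; ')
    print('hub px',np.round([u,v],1))
'''; open('h.py','w').write(s)
from h import *
for n,t in (('top0',(556.1,76.3)),('t1',(556.1,76.3)),('t2',(550.5,95.6))): needle(load(n),t)
```

```text
red angle from -y, ccw rad 0.18 w 4752; green angle from -y, ccw rad 1.61 w 1509; hub px [243.2 214.6]
red angle from -y, ccw rad 0.17 w 3984; green angle from -y, ccw rad 3.14 w 0; hub px [243.2 214.6]
red angle from -y, ccw rad 0.15 w 3805; green angle from -y, ccw rad 3.14 w 0; hub px [235.7 216.6]
```

Call:
step_arm(deltas=[[[0.01,0,0],[0,0,0],-1],[[0.02,0,0],[0,0,0],-1],[[0.03,0,0],[0,0,0],-1],[[0.03,0,0],[0,0,0],-1],[[0.03,0,0],[0,0,0],-1]])

```text
t: 3.78
ee_pos: [548.1, 103.8, 65.6]
orientation: [1.895, 2.499, 0.002]
ft_force: [5.4, -12.2, 6.7]
width: 17.5
grasp_force: 30.0
```

Run:
```python
from h import *
a=snap('top','t3'); plan(554,78,63);needle(a,get_obs()['ee_pos'])
```

```text
t 3.83 pos [548.1 103.8  65.6] w 17.9 gf 30.0 F [  5.3 -12.4   6.9] | d [-0.088  -0.0043  0.0088] turn [ 0.0028  0.0021 -0.0017]
red angle from -y, ccw rad 0.75 w 3483; green angle from -y, ccw rad 1.63 w 336; hub px [232.5 217.5]
```

Call:
step_arm(deltas=[[[0.005,0,0],[0,0,0],-1],[[0.009,0,0],[0,0,0],-1],[[0.009,0,0],[0,0,0],-1],[[0.009,0,0],[0,0,0],-1]])

```text
t: 4.17
ee_pos: [547.6, 105.8, 65.6]
orientation: [1.895, 2.499, 0.002]
ft_force: [6.5, -16.2, 6.5]
width: 17.5
grasp_force: 30.0
```

Run:
```python
from h import *
a=snap('top','t4'); plan(554,78,63);needle(a,get_obs()['ee_pos'])
```

```text
t 4.22 pos [547.5 105.8  65.6] w 17.6 gf 30.0 F [  6.4 -15.4   6. ] | d [-0.095  -0.0042  0.0089] turn [ 0.0027  0.0025 -0.0016]
red angle from -y, ccw rad 1.29 w 4666; green angle from -y, ccw rad 1.64 w 348; hub px [231.7 217.7]
```

Call:
step_arm(deltas=[[[0.004,0,0],[0,0,0],-1],[[0.0045,0,0],[0,0,0],-1],[[0.0045,0,0],[0,0,0],-1]])

```text
t: 4.47
ee_pos: [547.2, 106.8, 65.6]
orientation: [1.894, 2.499, 0.001]
ft_force: [5.6, -18.4, 7.0]
width: 17.4
grasp_force: 30.0
```

Run:
```python
from h import *
a=snap('top','t5'); plan(554,78,63);needle(a,get_obs()['ee_pos'])
```

```text
t 4.52 pos [547.2 106.8  65.6] w 17.7 gf 30.0 F [  6.1 -17.7   7.4] | d [-0.0985 -0.0042  0.0089] turn [ 0.0027  0.0028 -0.0015]
red angle from -y, ccw rad 1.61 w 2540; green angle from -y, ccw rad 3.14 w 0; hub px [231.3 217.8]
```

Call:
step_arm(deltas=[[[0,0,0],[0,0,0],-0.3],[[0,0,0],[0,0,0],-0.2],[[0,0,0],[0,0,0],-0.1],[[0,0,0],[0,0,0],-0.1],[[0,0,-0.1],[0,0,0],-0.1],[[0,0,-0.2],[0,0,0],-0.1],[[0,0,-0.25],[0,0,0],-0.1],[[0,0,-0.25],[0,0,0],-0.1]])

```text
t: 5.18
ee_pos: [546.5, 110.1, 142.0]
orientation: [1.897, 2.5, 0.006]
ft_force: [1.5, 0.4, 0.2]
width: 39.2
grasp_force: 0.0
```

Run:
```python
from h import *
a=snap('top','t6'); b=snap('scene','s6'); plan(525,186.6,85);needle(a,[547.2,106.8])
h=lambda i,x0,y0,x1,y1,f:cv2.resize(cv2.cvtColor(i['pixels'][y0:y1,x0:x1],cv2.COLOR_RGB2BGR),None,fx=f,fy=f)
u=np.zeros((480,800,3),np.uint8); u[:400,:400]=h(a,210,190,260,240,8); u[:480,400:800]=h(b,195,200,275,296,5); cv2.imwrite('pics/c6.png',u)
```

```text
t 5.28 pos [544.5 109.6 138.8] w 39.5 gf 0.0 F [-0.7 -0.7 -0.8] | d [0.2647 0.0064 0.1795] turn [ 0.0004 -0.     -0.0021]
red angle from -y, ccw rad 1.57 w 3402; green angle from -y, ccw rad 3.14 w 0; hub px [231.3 217.8]
```

View pics/c6.png

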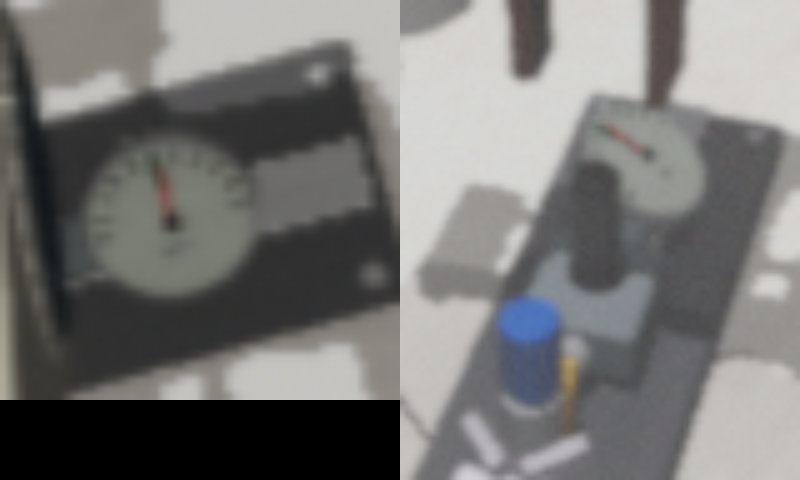

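Zeroed: the needle lies on the green mark in both views, and the head stays put. Next is the master.

Call:
step_arm(deltas=[[[0.12,0.006,0],[0,0,0],-0.1],[[0.23,0.006,0],[0,0,0],-0.1],[[0.2647,0.006,0],[0,0,0],-0.1],[[0.2647,0.006,0],[0,0,0],-0.1],[[0.2647,0.006,0],[0,0,0],-0.1]])

```text
t: 5.7
ee_pos: [524.2, 186.1, 137.5]
orientation: [-1.896, -2.504, 0.003]
ft_force: [-0.4, 0.1, 0.1]
width: 39.7
grasp_force: 0.0
```

```bash
python3 -c "
from h import *
plan(525,186.6,67)"
```

```text
t 5.7 pos [524.2 186.1 137.5] w 39.7 gf 0.0 F [-0.4  0.1  0.1] | d [0.0009 0.0036 0.235 ] turn [-0.0015  0.0003 -0.001 ]
```

Call:
step_arm(deltas=[[[0.001,0.003,0.08],[-0.001,0,-0.001],-0.1],[[0.001,0.003,0.16],[-0.001,0,-0.001],-0.1],[[0.001,0.003,0.235],[-0.001,0,-0.001],-0.1],[[0.001,0.003,0.235],[-0.001,0,-0.001],-0.1],[[0.001,0.003,0.235],[-0.001,0,-0.001],-0.1],[[0.001,0.003,0.235],[-0.001,0,-0.001],-0.6],[[0.001,0.003,0.235],[-0.001,0,-0.001],-1],[[0.001,0.003,0.235],[-0.001,0,-0.001],-1],[[0.001,0.003,0.235],[-0.001,0,-0.001],-1],[[0.001,0.003,0.235],[-0.001,0,-0.001],-1]])

```text
t: 6.53
ee_pos: [525.1, 186.4, 69.3]
orientation: [1.897, 2.504, 0.0]
ft_force: [-4.5, -2.2, 7.5]
width: 20.4
grasp_force: 29.9
```

```bash
python3 -c "
from h import *
plan(525,186.6,197)"
```

```text
t 6.53 pos [525.1 186.4  69.3] w 20.4 gf 29.9 F [-4.5 -2.2  7.5] | d [ 6.000e-04 -1.000e-04 -4.256e-01] turn [ 0.0003  0.0001 -0.0013]
```

Call:
step_arm(deltas=[[[0,0,-0.03],[0,0,0],-1],[[0,0,-0.07],[0,0,0],-1],[[0,0,-0.12],[0,0,0],-1],[[0,0,-0.18],[0,0,0],-1],[[0,0,-0.26],[0,0,0],-1],[[0,0,-0.34],[0,0,0],-1],[[0,0,-0.42],[0,0,0],-1],[[0,0,-0.42],[0,0,0],-1],[[0,0,-0.42],[0,0,0],-1]])

```text
t: 7.28
ee_pos: [527.0, 187.3, 196.9]
orientation: [1.895, 2.501, 0.009]
ft_force: [-0.7, 0.3, -1.6]
width: 20.4
grasp_force: 30.0
```

Run:
```python
from h import *
plan(460,-244,197); a=snap('top','t7'); b=snap('scene','s7'); needle(a,[547.2,106.8])
h=lambda i,x0,y0,x1,y1,f:cv2.resize(cv2.cvtColor(i['pixels'][y0:y1,x0:x1],cv2.COLOR_RGB2BGR),None,fx=f,fy=f)
cv2.imwrite('pics/c7.png',h(b,150,100,310,300,3))
```

```text
t 7.28 pos [527.  187.3 196.9] w 20.4 gf 30.0 F [-0.7  0.3 -1.6] | d [-1.3236 -0.6036 -0.0051] turn [ 0.0046 -0.0002 -0.0013]
red angle from -y, ccw rad 0.11 w 5405; green angle from -y, ccw rad 1.63 w 1722; hub px [231.3 217.8]
```

View pics/c7.png

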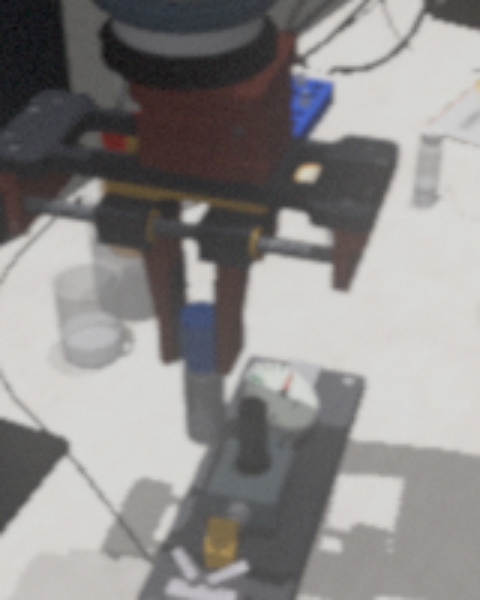

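Call:
step_arm(deltas=[[[-0.1,-0.05,0],[0,0,0],-1],[[-0.22,-0.1,0],[0,0,0],-1],[[-0.34,-0.15,0],[0,0,0],-1],[[-0.46,-0.21,0],[0,0,0],-1],[[-0.58,-0.26,0],[0,0,0],-1],[[-0.7,-0.32,0],[0,0,0],-1],[[-0.82,-0.37,0],[0,0,0],-1],[[-0.94,-0.43,0],[0,0,0],-1],[[-0.94,-0.43,0],[0,0,0],-1]])

```text
t: 8.13
ee_pos: [475.8, -124.9, 192.8]
orientation: [-1.903, -2.499, 0.002]
ft_force: [0.1, 0.4, -0.8]
width: 20.6
grasp_force: 30.0
```

Run:
```python
from h import *
plan(460,-244,64)
```

```text
t 8.13 pos [ 475.8 -124.9  192.8] w 20.6 gf 30.0 F [ 0.1  0.4 -0.8] | d [-0.3687 -0.1557  0.4296] turn [-0.0007  0.0003 -0.0045]
```

Call:
step_arm(deltas=[[[-0.12,-0.05,0],[0,0,0],-1],[[-0.24,-0.1,0.04],[0,0,0],-1],[[-0.369,-0.156,0.1],[0,0,0],-1],[[-0.369,-0.156,0.2],[0,0,-0.004],-1],[[-0.369,-0.156,0.3],[0,0,-0.004],-1],[[-0.369,-0.156,0.4],[0,0,-0.004],-1],[[-0.369,-0.156,0.42],[0,0,-0.004],-1],[[-0.369,-0.156,0.42],[0,0,-0.004],-1],[[-0.369,-0.156,0.42],[0,0,-0.004],-1]])

```text
t: 8.88
ee_pos: [462.7, -238.5, 67.9]
orientation: [-1.889, -2.51, -0.002]
ft_force: [0.8, -0.2, -1.3]
width: 20.2
grasp_force: 30.0
```

Run:
```python
from h import *
plan(460,-244,60); b=snap('scene','s8')
h=lambda i,x0,y0,x1,y1,f:cv2.resize(cv2.cvtColor(i['pixels'][y0:y1,x0:x1],cv2.COLOR_RGB2BGR),None,fx=f,fy=f)
print(proj(b,[460,-244,3]))
cv2.imwrite('pics/c8.png',h(b,290,110,400,220,5))
```

```text
t 8.88 pos [ 462.7 -238.5   67.9] w 20.2 gf 30.0 F [ 0.8 -0.2 -1.3] | d [-0.0153 -0.0137  0.0263] turn [ 0.0004 -0.0006  0.0029]
[340.24205675 191.65141916]
```

View pics/c8.png

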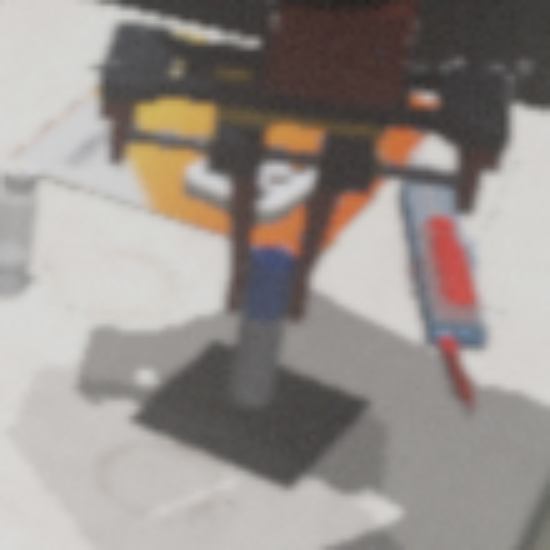

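The master hangs over the middle of the mat, its bottom at crop (252,400) a bit above the surface. I'll lower in small steps until it touches.

Call:
step_arm(deltas=[[[-0.008,-0.007,0.01],[0,0,0],-1],[[-0.015,-0.013,0.02],[0,0,0],-1],[[-0.015,-0.013,0.03],[0,0,0],-1],[[-0.015,-0.013,0.03],[0,0,0],-1],[[-0.015,-0.013,0.03],[0,0,0],-1]])

```text
t: 9.35
ee_pos: [460.2, -244.3, 59.1]
orientation: [1.89, 2.508, 0.002]
ft_force: [-0.4, -0.1, -1.0]
width: 20.4
grasp_force: 30.0
```

Call:
step_arm(deltas=[[[0,0,0.006],[0,0,0],-1],[[0,0,0.01],[0,0,0],-1],[[0,0,0.01],[0,0,0],-1]])

```text
t: 9.6
ee_pos: [460.1, -244.1, 55.7]
orientation: [1.89, 2.509, 0.002]
ft_force: [-0.6, 0.6, -1.1]
width: 20.3
grasp_force: 30.0
```

Call:
step_arm(deltas=[[[0,0,0.004],[0,0,0],-1],[[0,0,0.008],[0,0,0],-1],[[0,0,0.008],[0,0,0],-1]])

```text
t: 9.85
ee_pos: [460.5, -244.6, 55.4]
orientation: [1.889, 2.508, 0.002]
ft_force: [-5.8, 1.6, 22.6]
width: 20.4
grasp_force: 30.1
```

Call:
step_arm(deltas=[[[0,0,-0.006],[0,0,0],-1],[[0,0,-0.006],[0,0,0],-1],[[0,0,-0.006],[0,0,0],-0.4],[[0,0,-0.006],[0,0,0],-0.1],[[0,0,-0.006],[0,0,0],-0.1],[[0,0,-0.006],[0,0,0],-0.1],[[0,0,-0.1],[0,0,0],-0.1],[[0,0,-0.22],[0,0,0],-0.1],[[0,0,-0.3],[0,0,0],-0.1],[[0,0,-0.3],[0,0,0],-0.1],[[0,0,-0.3],[0,0,0],-0.1]])

```text
t: 10.77
ee_pos: [460.9, -244.7, 144.7]
orientation: [1.888, 2.506, 0.003]
ft_force: [-0.2, 0.4, 0.3]
width: 39.2
grasp_force: 0.0
```

Run:
```python
from h import *
plan(613,-281,140); b=snap('scene','s9');a=snap('top','t9')
def hsv(i): return cv2.cvtColor(i['pixels'],cv2.COLOR_RGB2HSV)
bl=lambda h:(h[...,0]>100)&(h[...,0]<130)&(h[...,1]>130)&(h[...,2]>40)
q=cen(bl(hsv(b)),(320,140,365,200));print(q,ray(b,*q[:2],69),proj(b,[460,-244,69]))
```

```text
t 10.77 pos [ 460.9 -244.7  144.7] w 39.2 gf 0.0 F [-0.2  0.4  0.3] | d [-0.2563  0.4538  0.0178] turn [0.0024 0.0015 0.0027]
(np.float64(nan), np.float64(nan), 0) [nan nan nan] [344.23407636 169.57487827]h.py:21: RuntimeWarning: Mean of empty slice.
  x0,y0,x1,y1=box; ys,xs=np.nonzero(m[y0:y1,x0:x1]); return xs.mean()+x0,ys.mean()+y0,len(xs)
  ret = ret.dtype.type(ret / rcount)
```

Run:
```python
from h import *
b=load('s9')
p=b['pixels'].astype(float); m=(p[...,2]-p[...,0]>22)
q=cen(m,(320,140,365,205));print(q,ray(b,*q[:2],69)); ys,xs=np.nonzero(m[140:205,320:365]); print(xs.min()+320,xs.max()+320,ys.min()+140,ys.max()+140)
print(proj(b,[460,-244,85]),proj(b,[460,-244,53]))
```

```text
(np.float64(345.0), np.float64(166.10526315789474), 38) [ 463.85820323 -259.86281913   69.        ]
342 348 163 173
[345.25085102 163.95194314] [343.23700767 175.08883607]
```

The blue pixels are where the standing master should be (cols 342–348, rows 163–173), so the master is on the mat. Next is the vial.

Call:
step_arm(deltas=[[[-0.06,0.11,0],[0,0,0],-0.1],[[-0.12,0.22,0],[0,0,0],-0.1],[[-0.19,0.34,0],[0,0,0],-0.1],[[-0.258,0.458,0],[0.0024,0.0015,0.0027],-0.1],[[-0.258,0.458,0],[0.0024,0.0015,0.0027],-0.1],[[-0.258,0.458,0],[0.0024,0.0015,0.0027],-0.1]])

```text
t: 11.37
ee_pos: [614.1, -280.4, 140.9]
orientation: [-1.891, -2.502, 0.001]
ft_force: [-0.1, -1.0, 0.6]
width: 39.6
grasp_force: 0.0
```

Run:
```python
from h import *
plan(614.5,-281,47)
b=load('s9');a=load('t9'); p=b['pixels']
np.set_printoptions(linewidth=200)
# blue of standing master in top
m=a['pixels'].astype(float); m=m[...,2]-m[...,0]>22; ys,xs=np.nonzero(m[235:285,318:368]); print(len(xs), xs.mean()+318 if len(xs) else 0, ys.mean()+235 if len(ys) else 0, proj(a,[460,-244,85]))
```

```text
t 11.37 pos [ 614.1 -280.4  140.9] w 39.6 gf 0.0 F [-0.1 -1.   0.6] | d [-0.0035  0.0021  0.313 ] turn [-0.0028 -0.0027  0.0005]
17 343.47058823529414 261.3529411764706 [346.39257268 259.52697017]
```

Call:
step_arm(deltas=[[[-0.003,0.002,0.08],[0,0,0],-0.1],[[-0.003,0.002,0.15],[0,0,0],-0.1],[[-0.003,0.002,0.22],[0,0,0],-0.1],[[-0.003,0.002,0.29],[0,0,0],-0.1],[[-0.003,0.002,0.313],[0,0,0],-0.1],[[-0.003,0.002,0.313],[0,0,0],-0.1],[[-0.003,0.002,0.313],[0,0,0],-0.1]])

```text
t: 11.95
ee_pos: [613.1, -281.0, 49.5]
orientation: [-1.893, -2.502, 0.001]
ft_force: [0.3, -0.2, 0.4]
width: 39.5
grasp_force: 0.0
```

Run:
```python
from h import *
plan(614.5,-281,47)
b=snap('scene','s10');a=snap('top','t10')
h=lambda i,x0,y0,x1,y1,f:cv2.resize(cv2.cvtColor(i['pixels'][y0:y1,x0:x1],cv2.COLOR_RGB2BGR),None,fx=f,fy=f)
u=np.zeros((600,800,3),np.uint8);u[:,:500]=h(b,255,110,338,210,6)[:,:498] if 0 else h(b,255,100,338,200,6)[:, :500] if 83*6>=500 else np.pad(h(b,255,100,338,200,6),((0,0),(0,2),(0,0)))
u[:300,500:]=h(a,315,180,375,240,5); cv2.imwrite('pics/c10.png',u)
```

```text
t 11.95 pos [ 613.1 -281.    49.5] w 39.5 gf 0.0 F [ 0.3 -0.2  0.4] | d [-0.0012  0.0044  0.0083] turn [-0.0023 -0.0022 -0.0002]
```

View pics/c10.png

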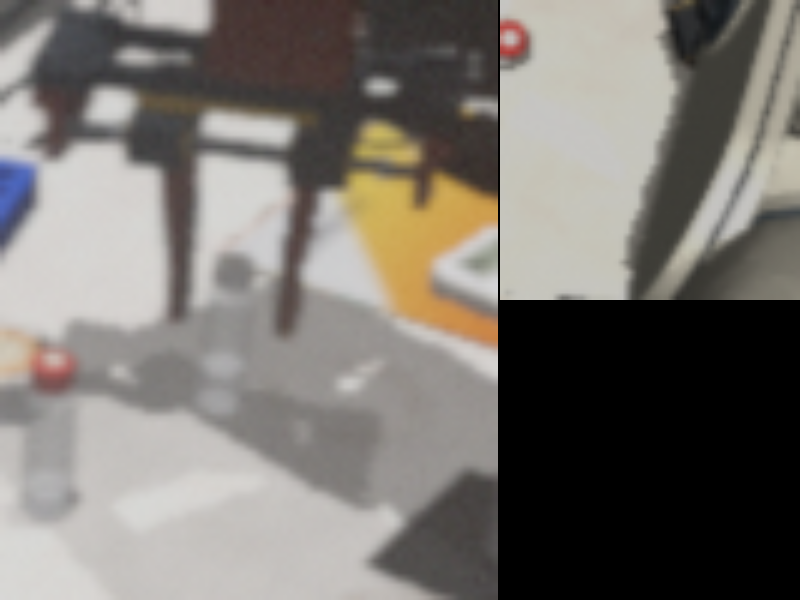

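The white-capped vial stands between the fingers: cap at crop (234,262), finger tips at (177,318) and (285,332). Closing and lifting.

Call:
step_arm(deltas=[[[-0.001,0,0.004],[0,0,0],-0.3],[[-0.001,0,0.004],[0,0,0],-0.45],[[-0.001,0,0.004],[0,0,0],-1],[[-0.001,0,0.004],[0,0,0],-1],[[-0.001,0,0.004],[0,0,0],-1],[[-0.001,0,0.004],[0,0,0],-1],[[-0.001,0,-0.03],[0,0,0],-1],[[-0.001,0,-0.15],[0,0,0],-1],[[-0.001,0,-0.28],[0,0,0],-1],[[-0.001,0,-0.41],[0,0,0],-1],[[-0.001,0,-0.5],[0,0,0],-1],[[-0.001,0,-0.5],[0,0,0],-1],[[-0.001,0,-0.5],[0,0,0],-1]])

```text
t: 13.13
ee_pos: [615.5, -282.2, 202.4]
orientation: [1.894, 2.505, 0.001]
ft_force: [0.0, 0.5, -1.3]
width: 21.5
grasp_force: 29.9
```

Run:
```python
from h import *
plan(525.3,185.4,190)
```

```text
t 13.13 pos [ 615.5 -282.2  202.4] w 21.5 gf 29.9 F [ 0.   0.5 -1.3] | d [1.5815 0.135  0.0408] turn [ 0.0007  0.0003 -0.    ]
```

Call:
step_arm(deltas=[[[0.1,0.01,0],[0,0,0],-1],[[0.22,0.02,0],[0,0,0],-1],[[0.34,0.03,0],[0,0,0],-1],[[0.46,0.04,0],[0,0,0],-1],[[0.58,0.05,0],[0,0,0],-1],[[0.7,0.06,0],[0,0,0],-1],[[0.82,0.07,0],[0,0,0],-1],[[0.94,0.08,0],[0,0,0],-1],[[0.98,0.085,0],[0,0,0],-1]])

```text
t: 13.88
ee_pos: [556.4, 11.7, 198.6]
orientation: [-1.888, -2.502, 0.004]
ft_force: [-0.5, -0.1, -0.8]
width: 21.3
grasp_force: 29.9
```

Run:
```python
from h import *
plan(525.2,185.6,165)
```

```text
t 13.88 pos [556.4  11.7 198.6] w 21.3 gf 29.9 F [-0.5 -0.1 -0.8] | d [0.5855 0.0599 0.1142] turn [-0.0041 -0.0029  0.0015]
```

Call:
step_arm(deltas=[[[0.12,0.015,0],[0,0,0],-1],[[0.24,0.03,0],[0,0,0],-1],[[0.36,0.045,0],[0,0,0],-1],[[0.48,0.06,0],[0,0,0],-1],[[0.57,0.06,0.04],[0,0,0],-1],[[0.57,0.06,0.1],[0,0,0],-1],[[0.57,0.06,0.11],[0,0,0],-1],[[0.57,0.06,0.11],[0,0,0],-1]])

```text
t: 14.55
ee_pos: [528.2, 176.9, 165.6]
orientation: [-1.891, -2.502, 0.007]
ft_force: [-0.8, -0.5, -1.4]
width: 21.5
grasp_force: 29.9
```

Run:
```python
from h import *
plan(525.0,185.6,120)
```

```text
t 14.55 pos [528.2 176.9 165.6] w 21.5 gf 29.9 F [-0.8 -0.5 -1.4] | d [ 0.0306 -0.0012  0.1521] turn [-0.0047 -0.0012  0.0004]
```

Call:
step_arm(deltas=[[[0.03,-0.001,0.05],[-0.004,-0.001,0],-1],[[0.03,-0.001,0.1],[-0.004,-0.001,0],-1],[[0.03,-0.001,0.13],[-0.004,-0.001,0],-1],[[0.03,-0.001,0.13],[-0.004,-0.001,0],-1],[[0.03,-0.001,0.13],[-0.004,-0.001,0],-1]])

```text
t: 14.97
ee_pos: [527.1, 185.3, 128.8]
orientation: [1.896, 2.503, 0.004]
ft_force: [-0.4, -0.1, 0.6]
width: 21.1
grasp_force: 29.9
```

Run:
```python
from h import *
plan(525.0,185.6,100); a=snap('top','t11'); needle(a,[547.2,106.8])
```

```text
t 14.97 pos [527.1 185.3 128.8] w 21.1 gf 29.9 F [-0.4 -0.1  0.6] | d [ 0.0027 -0.0068  0.0959] turn [ 0.002  -0.0004 -0.0008]
red angle from -y, ccw rad 0.11 w 5480; green angle from -y, ccw rad 1.6 w 1302; hub px [231.3 217.8]
```

Call:
step_arm(deltas=[[[0.0,-0.007,0.03],[0,0,0],-1],[[0.0,-0.007,0.06],[0,0,0],-1],[[0.0,-0.007,0.06],[0,0,0],-1],[[0.0,-0.007,0.06],[0,0,0],-1]])

```text
t: 15.35
ee_pos: [524.4, 185.4, 110.2]
orientation: [1.895, 2.505, 0.004]
ft_force: [0.0, 0.4, 1.1]
width: 21.4
grasp_force: 29.9
```

Run:
```python
from h import *
plan(525.1,185.6,70); a=snap('top','t12'); needle(a,[547.2,106.8])
```

```text
t 15.35 pos [524.4 185.4 110.2] w 21.4 gf 29.9 F [0.  0.4 1.1] | d [-0.0002  0.0019  0.1339] turn [ 0.0016 -0.0005 -0.0001]
red angle from -y, ccw rad 0.11 w 5464; green angle from -y, ccw rad 1.6 w 1292; hub px [231.3 217.8]
```

Call:
step_arm(deltas=[[[0,0.001,0.012],[0,0,0],-1],[[0,0.001,0.024],[0,0,0],-1],[[0,0.001,0.036],[0,0,0],-1],[[0,0.001,0.048],[0,0,0],-1],[[0,0.001,0.048],[0,0,0],-1]])

```text
t: 15.82
ee_pos: [528.6, 188.2, 99.4]
orientation: [1.893, 2.501, 0.018]
ft_force: [-2.8, 7.1, 21.8]
width: 21.5
grasp_force: 30.1
```

Run:
```python
from h import *
plan(525.1,185.6,66); a=snap('top','t13'); needle(a,[547.2,106.8])
```

```text
t 15.82 pos [528.6 188.2  99.4] w 21.5 gf 30.1 F [-2.8  7.1 21.8] | d [-0.0054 -0.015   0.1111] turn [ 0.0081 -0.0019 -0.0004]
red angle from -y, ccw rad 2.44 w 6287; green angle from -y, ccw rad 1.6 w 1317; hub px [231.3 217.8]
```

Call:
step_arm(deltas=[[[0,0,-0.02],[0,0,0],-1],[[0,0,-0.05],[0,0,0],-1],[[0,0,-0.12],[0,0,0],-1],[[0,0,-0.18],[0,0,0],-1],[[0,0,-0.18],[0,0,0],-1]])

```text
t: 16.28
ee_pos: [527.0, 186.2, 153.5]
orientation: [1.892, 2.502, 0.012]
ft_force: [1.3, -0.3, -0.3]
width: 21.4
grasp_force: 30.0
```

Run:
```python
from h import *
plan(525.1,185.6,110); b=snap('scene','s14');a=snap('top','t14'); needle(a,[547.2,106.8])
o=get_obs(); p=np.array(o['ee_pos']); print('tcp px',proj(b,p),'vial base if centred',proj(b,p-[0,0,48]),'nest',proj(b,[525,186.5,17]))
h=lambda i,x0,y0,x1,y1,f:cv2.resize(cv2.cvtColor(i['pixels'][y0:y1,x0:x1],cv2.COLOR_RGB2BGR),None,fx=f,fy=f)
cv2.imwrite('pics/c14.png',h(b,175,195,275,295,6))
```

```text
t 16.28 pos [527.  186.2 153.5] w 21.4 gf 30.0 F [ 1.3 -0.3 -0.3] | d [-0.0004 -0.008   0.1451] turn [ 0.0061 -0.0006 -0.0001]
red angle from -y, ccw rad 0.11 w 5428; green angle from -y, ccw rad 1.6 w 1247; hub px [231.3 217.8]
tcp px [219.09427964 239.27715744] vial base if centred [220.03736702 260.44298962] nest [221.44286121 294.49466799]
```

View pics/c14.png

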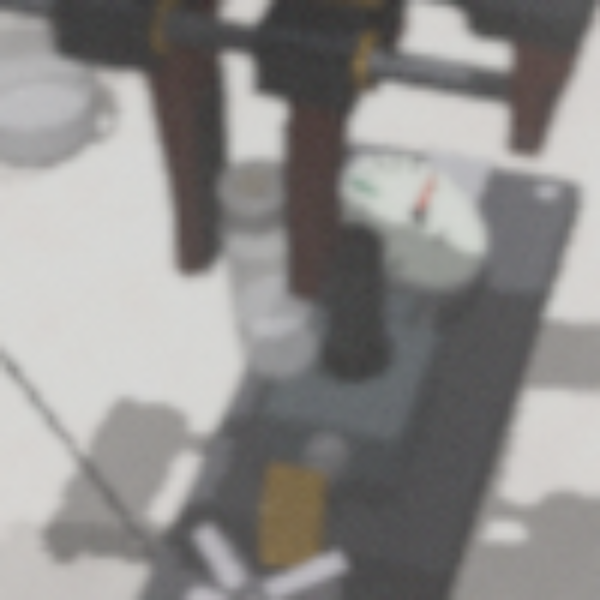

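The vial is tilted in the grip: cap at crop (252,190), bottom at (287,360), leaning towards the head. I'll measure the tilt by casting rays onto the gauge y–z plane through the fingers.

Run:
```python
from h import *
b=load('s14'); p=np.array([527.,186.2,153.5]); xg=np.array([.9622,.2723,0]); yg=np.array([-.2723,.9622,0])
T=b['T']
for n,(cu,cv) in (('captop',(252,180)),('cap_mid',(252,195)),('base',(287,357)),('fingerL',(195,268)),('fingerR',(305,295))):
    u,v=175+(cu-3)/6,195+(cv-3)/6; d=T[:3,:3]@[(u-b['cx'])/b['fx'],(v-b['cy'])/b['fy'],1]; o=T[:3,3]
    for off in ((0,) if n[0]!='f' else (0,)):
        k=((p-o)@xg)/(d@xg); P=o+k*d-p; print(n,'gy',round(P@yg,1),'z rel TCP',round(P[2],1))
```

```text
captop gy 3.8 z rel TCP 31.2
cap_mid gy 4.3 z rel TCP 26.5
base gy -17.1 z rel TCP -52.7
fingerL gy 45.0 z rel TCP 37.6
fingerR gy -34.2 z rel TCP -44.3
```

Run:
```python
from h import *
n=np.array([525,186.6]); g=np.array([-.2723,.9622]); x=np.array([.9622,.2723])
for f in ('sc0','s6'):
    b=load(f); p=b['pixels'].astype(float); m=(p[...,2]-p[...,0]>30); q=cen(m,(205,240,240,290)); P=ray(b,*q[:2],83)[:2]; print(f,q,P.round(1),'gx,gy',((P-n)@x).round(1),((P-n)@g).round(1))
# brass tip now (free), and gauge V in s14: bright pixels
a=load('t14'); p=a['pixels'].astype(float); br=(p[...,0]-p[...,2]>40); q=cen(br,(185,215,215,245)) if br[215:245,185:215].any() else None; print(q)
b=load('s14');p=b['pixels'].astype(float); br=(p[...,0]-p[...,2]>40); q=cen(br,(205,262,240,295)); P=ray(b,*q[:2],40)[:2]; print('tip',q,P.round(1),((P-n)@x).round(1),((P-n)@g).round(1))
```

```text
sc0 (np.float64(220.64615384615385), np.float64(264.11538461538464), 130) [530.9 176.9] gx,gy 3.0 -10.9
s6 (np.float64(220.26506024096386), np.float64(266.89156626506025), 166) [527.8 182.5] gx,gy 1.6 -4.7
None
tip (np.float64(223.078125), np.float64(280.625), 128) [528.8 174.6] 0.4 -12.6
```

Run:
```python
from h import *
n=np.array([525,186.6]); g=np.array([-.2723,.9622]); x=np.array([.9622,.2723])
for f in ('sc0','s6'):
    b=load(f); h=cv2.cvtColor(b['pixels'],cv2.COLOR_RGB2HSV); p=b['pixels'].astype(float)
    bl=p[...,2]-p[...,0]>30; v=p[...,2]; mx=v[240:290,205:240][bl[240:290,205:240]].max()
    thr=np.percentile(v[240:290,205:240][bl[240:290,205:240]],[10,30,50,70,90]); 
    m=bl&(v>(thr[0]+thr[4])/2); q=cen(m,(205,240,240,290)); P=ray(b,*q[:2],99)[:2]; print(f,thr,np.round(q,1),P.round(1),'gx,gy',((P-n)@x).round(1),((P-n)@g).round(1))
b=load('sc0')
for gy in (0,-3):
    c=n+g*gy; print('pred top centre',proj(b,[*c,99]),'mid',proj(b,[*c,83]))
a=load('top0'); m=a['pixels'].astype(float); m=m[...,2]-m[...,0]>30; q=cen(m,(160,215,195,250)); P=ray(a,*q[:2],97)[:2]; print('top0',q,((P-n)@x).round(1),((P-n)@g).round(1))
```

```text
sc0 [118.  155.1 187.5 203.  207. ] [220.7 262.1  88. ] [524.4 185.3] gx,gy -0.9 -1.1
s6 [110.  116.5 160.5 182.  187. ] [220.5 263.2  88. ] [523.3 187.5] gx,gy -1.4 1.4
pred top centre [219.97098381 262.44262579] mid [220.26814167 269.06325794]
pred top centre [220.54629205 261.17698748] mid [220.83444611 267.79216199]
top0 (np.float64(174.57575757575756), np.float64(231.4090909090909), 66) -2.5 -2.4
```

The likely cause is that the vial's edge landed on top of the tip and pivoted about the finger line. I'll stand it on free bench and re-grip along gauge y, where the pads resist that pivot.

Call:
step_arm(deltas=[[[-0.06,-0.07,-0.05],[0,0,0],-1],[[-0.13,-0.14,-0.05],[0,0.04,0],-1],[[-0.2,-0.22,-0.05],[0,0.08,0],-1],[[-0.28,-0.3,0],[0,0.12,0],-1],[[-0.36,-0.38,0.05],[0,0.16,0],-1],[[-0.389,-0.412,0.12],[0,0.16,0],-1],[[-0.389,-0.412,0.2],[0,0.16,0],-1],[[-0.389,-0.412,0.24],[0,0.16,0],-1],[[-0.389,-0.412,0.24],[0,0.16,0],-1],[[-0.389,-0.412,0.24],[0,0.16,0],-1]])

```text
t: 17.22
ee_pos: [437.0, 39.8, 76.7]
orientation: [-1.775, -2.346, -0.216]
ft_force: [0.2, -0.2, 0.3]
width: 21.2
grasp_force: 30.0
```

Run:
```python
from h import *
plan(440,40,56); b=snap('scene','s15')
o=get_obs(); p=np.array(o['ee_pos']); print('tcp px',proj(b,p),'base if vertical',proj(b,p-[0,0,49]))
```

```text
t 17.22 pos [437.   39.8  76.7] w 21.2 gf 30.0 F [ 0.2 -0.2  0.3] | d [-0.0186  0.0097  0.0665] turn [ 0.0005 -0.1612 -0.0003]
tcp px [303.25113305 239.38023885] base if vertical [300.95461415 257.8982501 ]
```

Call:
step_arm(deltas=[[[-0.006,0,0.024],[0,0,0],-1],[[-0.012,0,0.048],[0,0,0],-1],[[-0.0145,0,0.058],[0,0,0],-1],[[-0.0145,0,0.058],[0,0,0],-1],[[-0.0145,0,0.058],[0,0,0],-1]])

```text
t: 17.68
ee_pos: [438.2, 40.0, 59.8]
orientation: [-1.775, -2.348, -0.219]
ft_force: [0.6, -1.2, 0.4]
width: 21.6
grasp_force: 30.0
```

Call:
step_arm(deltas=[[[-0.0016,0,0.0065],[0,0,0],-1],[[-0.0032,0,0.013],[0,0,0],-1],[[-0.0032,0,0.013],[0,0,0],-1]])

```text
t: 17.93
ee_pos: [438.3, 39.8, 55.7]
orientation: [-1.775, -2.348, -0.219]
ft_force: [0.1, -0.2, -0.2]
width: 21.5
grasp_force: 30.0
```

Call:
step_arm(deltas=[[[-0.0016,0,0.0065],[0,0,0],-1],[[-0.0032,0,0.013],[0,0,0],-1],[[-0.0032,0,0.013],[0,0,0],-1]])

```text
t: 18.18
ee_pos: [438.1, 39.8, 51.5]
orientation: [-1.775, -2.348, -0.219]
ft_force: [1.0, -0.4, 0.5]
width: 21.6
grasp_force: 30.0
```

Call:
step_arm(deltas=[[[-0.001,0,0.004],[0,0,0],-1],[[-0.0019,0,0.008],[0,0,0],-1],[[-0.0019,0,0.008],[0,0,0],-1]])

```text
t: 18.43
ee_pos: [438.2, 39.8, 49.2]
orientation: [-1.775, -2.348, -0.219]
ft_force: [0.1, -0.0, 0.2]
width: 21.0
grasp_force: 30.0
```

Call:
step_arm(deltas=[[[-0.001,0,0.004],[0,0,0],-1],[[-0.0014,0,0.006],[0,0,0],-1],[[-0.0014,0,0.006],[0,0,0],-1]])

```text
t: 18.68
ee_pos: [438.3, 39.9, 47.5]
orientation: [-1.775, -2.348, -0.219]
ft_force: [0.0, -0.1, 0.8]
width: 21.4
grasp_force: 30.0
```

Call:
step_arm(deltas=[[[-0.001,0,0.004],[0,0,0],-1],[[-0.0014,0,0.006],[0,0,0],-1],[[-0.0014,0,0.006],[0,0,0],-1]])

```text
t: 18.93
ee_pos: [438.6, 40.3, 47.0]
orientation: [-1.775, -2.348, -0.221]
ft_force: [-3.2, 1.4, 21.4]
width: 21.3
grasp_force: 30.1
```

Call:
step_arm(deltas=[[[0.001,0,-0.004],[0,0,0],-1],[[0.001,0,-0.004],[0,0,0],-0.45],[[0.001,0,-0.004],[0,0,0],-0.3],[[0.001,0,-0.004],[0,0,0],-0.1],[[0.001,0,-0.004],[0,0,0],-0.1],[[0.001,0,-0.06],[0,0,0],-0.1],[[0.001,0,-0.16],[0,0,0],-0.1],[[0.001,0,-0.27],[0,0,0],-0.1],[[0.001,0,-0.35],[0,0,0],-0.1],[[0.001,0,-0.35],[0,0,0],-0.1]])

```text
t: 19.77
ee_pos: [447.7, 14.9, 151.4]
orientation: [-1.779, -2.353, -0.225]
ft_force: [0.5, -0.1, 0.6]
width: 39.8
grasp_force: 0.0
```

Run:
```python
from h import *
plan(439.8,35.9,140,-74.2);plan(439.8,35.9,140,105.8); print(get_obs()['qpos'].round(2) if hasattr(get_obs()['qpos'],'round') else get_obs()['qpos'])
b=snap('scene','s16'); print(proj(b,[439.8,35.9,0]),proj(b,[439.8,35.9,76]))
# upright check: dark/edge columns profile of vial region vs sc0
a=load('sc0'); u0,v0=proj(b,[439.8,35.9,38]).astype(int); d=np.abs(b['pixels'].astype(int)-a['pixels'].astype(int)).sum(2)[v0-25:v0+25,u0-22:u0+22]; 
for r in d[::2,::2]: print(''.join(' .:*#'[min(4,int(k//25))] for k in r))
```

```text
t 19.77 pos [447.7  14.9 151.4] w 39.8 gf 0.0 F [ 0.5 -0.1  0.6] | d [ 0.0635 -0.0068  0.0544] turn [-0.1188 -0.13    1.0421]
t 19.77 pos [447.7  14.9 151.4] w 39.8 gf 0.0 F [ 0.5 -0.1  0.6] | d [ 0.0635 -0.0068  0.0544] turn [ 0.13   -0.1188 -1.0415]
[-0.15  0.32  2.03  0.28  0.9  -0.61]
[299.66533312 266.36848626] [303.12935723 238.32189519]
######################
###*##################
##::##################
##::##################
######################
############**########
###########....#######
###########..:.:######
::##########: *#######
::*###################
:::::*################
:::::*##*###*###:#####
:::::*##:#######:#####
:::::::::######*:###*#
:::::::::######::###::
::::::::*######:::*:::
::::::::*#***##:::::::
::::::::#######:::::::
::::::::#######:::::::
::::::::#######:::::::
::::::::#######:::::::
::::::::######::::::::
.::::::::*##*:::::::::
  .:::::::::::::::::::
   .::::::::::::::::::
```

Call:
step_arm(deltas=[[[0.03,0,0],[-0.01,-0.011,0.08],0],[[0.06,-0.007,0],[-0.02,-0.022,0.16],0],[[0.06,-0.007,0],[-0.029,-0.031,0.25],0],[[0.06,-0.007,0],[-0.038,-0.042,0.333],0],[[0.06,-0.007,0],[-0.048,-0.052,0.417],0],[[0.06,-0.007,0],[-0.057,-0.062,0.5],0],[[0.06,-0.007,0],[-0.067,-0.073,0.583],0],[[0.06,-0.007,0],[-0.076,-0.083,0.667],0],[[0.06,-0.007,0],[-0.086,-0.094,0.75],0],[[0.06,-0.007,0],[-0.095,-0.104,0.834],0],[[0.06,-0.007,0],[-0.105,-0.114,0.92],0],[[0.06,-0.007,0],[-0.114,-0.125,1.0],0],[[0.06,-0.007,0],[-0.114,-0.125,1.0],0],[[0.06,-0.007,0],[-0.114,-0.125,1.0],0]])

```text
t: 20.98
ee_pos: [436.9, 32.7, 150.5]
orientation: [-3.086, -0.529, 0.005]
ft_force: [-0.5, -0.8, 0.5]
width: 43.7
grasp_force: 0.0
```

Run:
```python
from h import *
plan(439.8,35.9,110,-74.2)
```

```text
t 20.98 pos [436.9  32.7 150.5] w 43.7 gf 0.0 F [-0.5 -0.8  0.5] | d [ 0.0128 -0.0054  0.1352] turn [-0.0073  0.0011  0.0427]
```

Call:
step_arm(deltas=[[[0.013,-0.005,0.05],[-0.007,0.001,0.043],0],[[0.013,-0.005,0.1],[-0.007,0.001,0.043],0],[[0.013,-0.005,0.13],[-0.007,0.001,0.043],0],[[0.013,-0.005,0.13],[-0.007,0.001,0.043],0],[[0.013,-0.005,0.13],[-0.007,0.001,0.043],0]])

```text
t: 21.4
ee_pos: [440.1, 35.2, 112.2]
orientation: [-3.111, -0.432, -0.0]
ft_force: [1.3, 0.4, -0.1]
width: 43.9
grasp_force: 0.0
```

Run:
```python
from h import *
plan(439.8,35.9,47.5,-74.2)
```

```text
t 21.4 pos [440.1  35.2 112.2] w 43.9 gf 0.0 F [ 1.3  0.4 -0.1] | d [-0.0004 -0.0023  0.2158] turn [-0.0004 -0.0001  0.0002]
```

Call:
step_arm(deltas=[[[0,-0.002,0.07],[0,0,0],0],[[0,-0.002,0.14],[0,0,0],0],[[0,-0.002,0.21],[0,0,0],0],[[0,-0.002,0.214],[0,0,0],0],[[0,-0.002,0.214],[0,0,0],0],[[0,-0.002,0.214],[0,0,0],-0.3],[[0,-0.002,0.214],[0,0,0],-0.45],[[0,-0.002,0.214],[0,0,0],-1],[[0,-0.002,0.214],[0,0,0],-1],[[0,-0.002,0.214],[0,0,0],-1],[[0,-0.002,0.214],[0,0,0],-1]])

```text
t: 22.32
ee_pos: [441.7, 35.9, 49.5]
orientation: [-3.112, -0.431, -0.006]
ft_force: [0.1, 0.2, 5.9]
width: 21.5
grasp_force: 29.9
```

Run:
```python
from h import *
plan(525,186.6,165,-74.2)
```

```text
t 22.32 pos [441.7  35.9  49.5] w 21.5 gf 29.9 F [0.1 0.2 5.9] | d [ 0.4054 -0.4076 -0.3835] turn [ 0.0004 -0.0027 -0.0004]
```

Call:
step_arm(deltas=[[[0,0,-0.06],[0,0,0],-1],[[0,0,-0.18],[0,0,0],-1],[[0,0,-0.3],[0,0,0],-1],[[0.05,-0.05,-0.38],[0,0,0],-1],[[0.13,-0.13,-0.38],[0,0,0],-1],[[0.21,-0.21,-0.38],[0,0,0],-1],[[0.29,-0.29,-0.38],[0,0,0],-1],[[0.37,-0.37,-0.38],[0,0,0],-1],[[0.411,-0.411,-0.38],[0,0,0],-1],[[0.411,-0.411,-0.38],[0,0,0],-1],[[0.411,-0.411,-0.38],[0,0,0],-1]])

```text
t: 23.23
ee_pos: [525.4, 188.4, 162.7]
orientation: [3.111, 0.433, 0.002]
ft_force: [0.5, 0.5, -0.8]
width: 21.6
grasp_force: 29.9
```

Run:
```python
from h import *
plan(526.4,188.1,122,-74.2)
b=snap('scene','s17'); p=np.array(get_obs()['ee_pos']); print(proj(b,p-[0,0,49.5]),proj(b,p-[0,0,25]),proj(b,p))
a=load('s7'); u0,v0=proj(b,p-[0,0,35]).astype(int); print(u0,v0); im=b['pixels'].astype(int).mean(2)[v0-25:v0+30,u0-22:u0+22]
for r in im[::2,::2]: print(''.join(' .:-=+*#%@'[min(9,int(k//26))] for k in r))
```

```text
t 23.23 pos [525.4 188.4 162.7] w 21.6 gf 29.9 F [ 0.5  0.5 -0.8] | d [0.0028 0.0018 0.1357] turn [ 0.0003 -0.001   0.0007]
[219.45716395 256.8217472 ] [218.96742975 246.04093768] [218.44457912 234.53111656]
219 250
::::::::::::-===****#%
::::::::-:::-==-+*####
==-:::::::::-==-==*#%%
%##*+-::::::-+++===+*#
%%%%#=::::::=**=--:-=+
%%%%#=::::::-*+=-::::=
%%%%#=-:-:::-*+=-::::=
%%%%#=--::::-+==-::::=
%%%%%*+=--::-==--::::-
%%%%%%%#*+=====--::::-
%%%%%%%%#****+=---:::-
%%%%%%%%#*#***+=-::::-
%%%%%%%%#*#***+=-::::-
%%%%%%%%#*****+=-::::-
%%%%%%%%#+**++==:::::-
%%%%%%%%#****+=-:::::-
%%%%%%%%#***+++--:::--
%%%%%%%%#****++------=
%%%%%%%%*++*++=------=
%%%%%%%#+=-==-------==
%%%%%%%*=----------===
%%%%%%#=--------------
%%####*=-:------=-----
%%####=----------=----
%####*=---------------
%####+=-----------::--
####*=-----------:::::
####+=-----=-----:----
```

Call:
step_arm(deltas=[[[0.003,0.001,0.06],[0,0,0],-1],[[0.003,0.001,0.12],[0,0,0],-1],[[0.003,0.001,0.16],[0,0,0],-1],[[0.003,0.001,0.165],[0,0,0],-1],[[0.003,0.001,0.165],[0,0,0],-1]])

```text
t: 23.7
ee_pos: [526.0, 187.0, 113.0]
orientation: [3.112, 0.429, 0.0]
ft_force: [-0.3, -0.6, -0.5]
width: 21.3
grasp_force: 29.9
```

Run:
```python
from h import *
plan(526.4,188.1,102,-74.2); a=snap('top','t18'); needle(a,[547.2,106.8])
```

```text
t 23.7 pos [526. 187. 113.] w 21.3 gf 29.9 F [-0.3 -0.6 -0.5] | d [ 0.0024 -0.0032  0.0365] turn [ 0.0002 -0.0001 -0.001 ]
red angle from -y, ccw rad 0.11 w 5416; green angle from -y, ccw rad 1.6 w 1221; hub px [231.3 217.8]
```

Lower 12 mm (base to about 51) with the small correction.

Call:
step_arm(deltas=[[[0.002,-0.003,0.01],[0,0,0],-1],[[0.002,-0.003,0.02],[0,0,0],-1],[[0.002,-0.003,0.03],[0,0,0],-1],[[0.002,-0.003,0.04],[0,0,0],-1],[[0.002,-0.003,0.04],[0,0,0],-1]])

```text
t: 24.17
ee_pos: [526.9, 189.0, 101.1]
orientation: [3.112, 0.431, 0.003]
ft_force: [-0.4, 0.0, 0.3]
width: 21.6
grasp_force: 29.9
```

Run:
```python
from h import *
plan(526.4,188.1,90,-74.2); a=snap('top','t19'); needle(a,[547.2,106.8])
```

```text
t 24.17 pos [526.9 189.  101.1] w 21.6 gf 29.9 F [-0.4  0.   0.3] | d [-0.0025  0.0023  0.0371] turn [ 0.0002 -0.0011 -0.0003]
red angle from -y, ccw rad 0.11 w 5444; green angle from -y, ccw rad 1.6 w 1221; hub px [231.3 217.8]
```

Call:
step_arm(deltas=[[[-0.001,0.002,0.007],[0,0,0],-1],[[-0.001,0.002,0.014],[0,0,0],-1],[[-0.001,0.002,0.021],[0,0,0],-1],[[-0.001,0.002,0.021],[0,0,0],-1]])

```text
t: 24.55
ee_pos: [526.9, 188.3, 94.8]
orientation: [-3.112, -0.431, -0.003]
ft_force: [-0.4, -0.0, -0.8]
width: 21.3
grasp_force: 29.9
```

Run:
```python
from h import *
plan(526.4,188.1,90,-74.2); a=snap('top','t20'); needle(a,[547.2,106.8])
```

```text
t 24.55 pos [526.9 188.3  94.8] w 21.3 gf 29.9 F [-0.4 -0.  -0.8] | d [-0.0018  0.0001  0.0161] turn [ 0.0001 -0.0012 -0.0004]
red angle from -y, ccw rad 0.11 w 5446; green angle from -y, ccw rad 1.6 w 1236; hub px [231.3 217.8]
```

Call:
step_arm(deltas=[[[-0.001,0,0.007],[0,0,0],-1],[[-0.001,0,0.014],[0,0,0],-1],[[-0.001,0,0.014],[0,0,0],-1]])

```text
t: 24.85
ee_pos: [527.3, 188.1, 91.4]
orientation: [3.112, 0.431, 0.005]
ft_force: [-0.6, -1.5, 4.0]
width: 21.2
grasp_force: 29.8
```

Run:
```python
from h import *
plan(526.4,188.1,86,-74.2); a=snap('top','t21'); needle(a,[547.2,106.8])
```

```text
t 24.85 pos [527.3 188.1  91.4] w 21.2 gf 29.8 F [-0.6 -1.5  4. ] | d [-0.003  -0.0007  0.018 ] turn [ 0.0004 -0.0021 -0.0002]
red angle from -y, ccw rad 0.12 w 5248; green angle from -y, ccw rad 1.6 w 1259; hub px [231.3 217.8]
```

Call:
step_arm(deltas=[[[-0.002,0.004,-0.004],[0,0,0],-1],[[-0.003,0.008,-0.004],[0,0,0],-1],[[-0.003,0.008,0.004],[0,0,0],-1],[[-0.003,0.008,0.01],[0,0,0],-1],[[-0.003,0.008,0.01],[0,0,0],-1]])

```text
t: 25.32
ee_pos: [527.6, 186.0, 88.9]
orientation: [-3.111, -0.431, -0.007]
ft_force: [-0.8, 0.6, 8.5]
width: 21.2
grasp_force: 30.0
```

Run:
```python
from h import *
plan(526.4,186,82,-74.2); a=snap('top','t22'); needle(a,[547.2,106.8])
```

```text
t 25.32 pos [527.6 186.   88.9] w 21.2 gf 30.0 F [-0.8  0.6  8.5] | d [-0.0041 -0.0011  0.0229] turn [ 0.0001 -0.003  -0.0003]
red angle from -y, ccw rad 0.96 w 6764; green angle from -y, ccw rad 1.6 w 1244; hub px [231.3 217.8]
```

Call:
step_arm(deltas=[[[-0.002,0,0.005],[0,0,0],-1],[[-0.003,0,0.01],[0,0,0],-1],[[-0.003,0,0.014],[0,0,0],-1],[[-0.003,0,0.014],[0,0,0],-1]])

```text
t: 25.7
ee_pos: [527.0, 185.3, 84.8]
orientation: [3.111, 0.432, 0.008]
ft_force: [1.9, -2.8, 3.7]
width: 21.2
grasp_force: 29.8
```

Run:
```python
from h import *
plan(526.4,186,78,-74.2); a=snap('top','t23'); needle(a,[547.2,106.8])
```

```text
t 25.7 pos [527.  185.3  84.8] w 21.2 gf 29.8 F [ 1.9 -2.8  3.7] | d [-0.0013 -0.0029  0.0226] turn [ 0.0007 -0.0033 -0.    ]
red angle from -y, ccw rad 1.5 w 7273; green angle from -y, ccw rad 1.62 w 745; hub px [231.3 217.8]
```

Call:
step_arm(deltas=[[[0,0,0.007],[0,0,0],-1],[[0,0,0.014],[0,0,0],-1],[[0,0,0.021],[0,0,0],-1],[[0,0,0.028],[0,0,0],-1],[[0,0,0.035],[0,0,0],-1],[[0,0,0.042],[0,0,0],-1],[[0,0,0.042],[0,0,0],-1]])

```text
t: 26.33
ee_pos: [527.1, 185.2, 72.0]
orientation: [3.111, 0.432, 0.008]
ft_force: [1.9, -3.1, 7.0]
width: 21.5
grasp_force: 29.8
```

Run:
```python
from h import *
plan(526.4,186,66,-74.2); a=snap('top','t24'); needle(a,[547.2,106.8])
```

```text
t 26.33 pos [527.1 185.2  72. ] w 21.5 gf 29.8 F [ 1.9 -3.1  7. ] | d [-0.0017 -0.0034  0.0198] turn [ 0.0007 -0.0032 -0.0001]
red angle from -y, ccw rad 1.71 w 6540; green angle from -y, ccw rad 1.59 w 795; hub px [231.3 217.8]
```

Call:
step_arm(deltas=[[[0,0,0.006],[0,0,0],-1],[[0,0,0.012],[0,0,0],-1],[[0,0,0.012],[0,0,0],-1]])

```text
t: 26.63
ee_pos: [527.2, 185.2, 68.4]
orientation: [3.111, 0.432, 0.008]
ft_force: [2.2, -2.8, 7.7]
width: 21.6
grasp_force: 29.8
```

Call:
step_arm(deltas=[[[0,0,0.004],[0,0,0],-1],[[0,0,0.004],[0,0,0],-1]])

```text
t: 26.8
ee_pos: [527.2, 185.2, 67.3]
orientation: [3.111, 0.432, 0.008]
ft_force: [1.7, -3.4, 9.2]
width: 21.2
grasp_force: 29.8
```

Call:
step_arm(deltas=[[[0,0,0.003],[0,0,0],-1],[[0,0,0.003],[0,0,0],-1]])

```text
t: 26.97
ee_pos: [527.3, 185.3, 66.5]
orientation: [3.111, 0.432, 0.008]
ft_force: [1.4, -2.7, 8.8]
width: 21.1
grasp_force: 29.8
```

Call:
step_arm(deltas=[[[0,0,0.003],[0,0,0],-1],[[0,0,0.003],[0,0,0],-1]])

```text
t: 27.13
ee_pos: [527.6, 185.6, 66.1]
orientation: [-3.112, -0.431, -0.009]
ft_force: [-0.0, -1.6, 13.7]
width: 21.6
grasp_force: 29.9
```

Call:
step_arm(deltas=[[[0,0,0.0015],[0,0,0],-1],[[0,0,0.0015],[0,0,0],-1],[[0,0,0.0015],[0,0,0],-1]])

```text
t: 27.38
ee_pos: [527.7, 185.7, 66.1]
orientation: [-3.112, -0.431, -0.01]
ft_force: [-0.7, -2.1, 17.4]
width: 21.6
grasp_force: 30.0
```

Call:
step_arm(deltas=[[[0,0,0],[0,0,0],-0.4],[[0,0,0],[0,0,0],-0.25],[[0,0,0],[0,0,0],-0.2],[[0,0,0],[0,0,0],-0.2],[[0,0,0],[0,0,0],-0.2],[[0,0,-0.04],[0,0,0],-0.2],[[0,0,-0.12],[0,0,0],-0.2],[[0,0,-0.24],[0,0,0],-0.2],[[0,0,-0.36],[0,0,0],-0.2],[[0,0,-0.48],[0,0,0],-0.2],[[-0.3,0,-0.55],[0,0,0],-0.2],[[-0.3,0,-0.55],[0,0,0],-0.2],[[-0.3,0,-0.55],[0,0,0],-0.2],[[-0.3,0,-0.55],[0,0,0],-0.2]])

```text
t: 28.55
ee_pos: [436.8, 160.4, 230.4]
orientation: [-3.112, -0.431, -0.005]
ft_force: [0.5, -0.1, 0.7]
width: 34.9
grasp_force: 0.0
```

Run:
```python
from h import *
plan(526.4,186,66,-74.2); a=snap('top','t25'); needle(a,[547.2,106.8]); b=snap('scene','s25')
n=np.array([525,186.6,0]); print(proj(b,n+[0,0,17]),proj(b,n+[0,0,93]))
u0,v0=proj(b,n+[0,0,60]).astype(int); print(u0,v0); im=b['pixels'].astype(int).mean(2)[v0-30:v0+30,u0-24:u0+24]
for r in im[::2,::2]: print(''.join(' .:-=+*#%@'[min(9,int(k//26))] for k in r))
p=b['pixels'].astype(float); m=(p[...,2]-p[...,0]>22); ys,xs=np.nonzero(m[140:205,320:365]); print('master',xs.min()+320,xs.max()+320,ys.min()+140,ys.max()+140)
for f,c in (('top',a),):
    q=c['pixels'].astype(float); m=q[...,2]-q[...,0]>30; print('master top',cen(m,(325,235,365,280)),proj(c,[460,-244,85]))
    rd=q[...,0]-(q[...,1]+q[...,2])/2>30; print('red', cen(rd,(305,178,328,200)), cen((lambda z:z[...,0]-(z[...,1]+z[...,2])/2>30)(load('top0')['pixels'].astype(float)),(305,178,328,200)))
```

```text
t 28.55 pos [436.8 160.4 230.4] w 34.9 gf 0.0 F [ 0.5 -0.1  0.7] | d [ 0.3086 -0.001   0.549 ] turn [ 0.0001 -0.0023 -0.0002]
red angle from -y, ccw rad 1.71 w 5829; green angle from -y, ccw rad 1.6 w 395; hub px [231.3 217.8]
[221.41130538 294.53277212] [220.08339491 264.9471281 ]
220 278
%%%%%%%%%%%#+==*+-----++
%%%%%%%%%%%*==+*+-----+*
%%%%%%%%%%#+==+*+-----=*
%%%%%%%%%%*==+*+=-----=*
%%%%%%%%%#+==+*++-----+*
%%%%%%%%%#==+***++===+**
%%%%%%%%%+==+*+**+******
%%%%%%%%#==*###*******++
%%%%%%%#+=*%%###*****+*+
%%%%%%%#==*%####+++++++=
%%%%%%#+==+#%%#***+-===-
%%%%%%#====+**+=**+-----
%%%%%%*===++++++++=-----
%%%%%#+===++*++++=------
%%%%%*=====+++++=-------
%%%%#+=====++++==--==---
#%%%*======++++==-=====-
*#%#+=++===++++========-
#*#*=+##+=++***+=-======
%#*+==*#*++*****========
%%*====##*+*******+=====
%#+====+##++**###*======
%#===+++**++##*+======-=
#+===*%#*=++++=====-==-=
#+==+#%%#*#*+**+====-=-=
+====**#########+=--==-=
++*+=++++++**###==--====
=**+========++++========
=++=============-=-=====
================--======
master 341 349 162 176
master top (np.float64(345.95890410958907), np.float64(260.09589041095893), 73) [346.39257268 259.52697017]
red (np.float64(316.4468085106383), np.float64(187.27659574468086), 47) (np.float64(316.3777777777778), np.float64(187.66666666666666), 45)
```

```bash
python3 -c "
from workcell import *
print(close_job())"
```

```text
the job is handed in; nothing more can be done
None
```

The job is handed in at about 29 s, verdict not shown: the head is zeroed, the master stands on the mat, and the white-capped vial is pressed home (about 8 N) and released with the needle about 0.1 rad from zero; a first try tilted the vial, so I re-gripped it, and the red vial did not move (tin and beaker not re-checked).

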